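# Move a parts bin from the hanging rail to the turntable

### The job

Lift the long shallow parts bin up off the hanging rail and set it down into the rectangular pocket of the plywood turntable, its low open front facing outwards, away from the turntable's centre. Then turn the turntable counter-clockwise (seen from above) until it is home against its stop. Do not drop or tip the bin, and leave the two deep bins, the glue bottle and the cutters alone.

Things in the scene. Friction and masses are not known exactly. Their poses are not given: they have to be found in the camera images.
- rail: Fixed stand: flat level aluminium bar, 370 mm long (its y), 6 mm thick, 45 mm high, top edge 160 mm above the table, on two dark steel posts at its ends with low feet 110 mm long. Origin on the table below the bar's middle. Three bins hang about 120 mm apart on its -x side, which faces the robot; any bin may be in any place.
- bin: The bin to move: grey plastic, open, 60 mm wide (y), 80 long (x -80 to 0), 60 high (z -54 to +6), longest front to back and shallowest of the three; 0.1 to 0.2 kg. Origin: outer face of the back wall, mid-width, underside of the lip. -x is its front, z up. Front wall 30 mm high; side walls full height but for the foremost 14 mm. Grip from above across its width near x = -40.
- bin_lip (a point): Lower edge of the bin's hanging lip, (10, 0, -14) mm in the bin's frame. The lip, 50 mm wide, runs 11.5 mm back over the bar's top edge and drops 14 mm behind the bar with 2.5 mm play: it must rise 14 mm to come free. So hung, the bin leans up to 4 degrees.
- bin_base (a point): Centre of the bin's underside: (-40, 0, -54) mm in the bin's frame, same axes.
- bin_front (a point): Middle of the front edge of the bin's underside: (-80, 0, -54) mm in the bin's frame, same axes.
- deep_bin_a: Bystander: grey bin hung on the rail in the same way, 60 mm wide, 55 mm long, 95 mm high; same origin and axes as the shallow bin.
- deep_bin_b: Bystander: second bin exactly like deep_bin_a.
- base: Fixed round black base of the turntable, 200 mm across. Origin on the table, on the vertical turning axis. A foot with an upright steel stop pin, 12 mm across and 40 mm high, stands 136 mm from the axis.
- turntable (a joint): Turn of the turntable about its vertical axis, rad, growing counter-clockwise seen from above; 0 to 1.571, hard stops at both ends; home is 1.571, where the pocket faces the robot (base's -x). Stiff: about 0.2 N m of friction, stays where it is left.
- pocket (a point): Centre of the pocket's floor, 27 mm above the table, 60 mm from the turning axis, on the plywood disc (240 mm across, turns). Its -x points straight outwards from the axis, z up: the seated bin has the same axes. The pocket is a rectangle of fences 12 mm high, 4 mm thick, 88 mm (x) by 68 mm (y) inside.
- pocket_front (a point): On the pocket's floor, 40 mm further out (-x) than point pocket, where the bin's front edge comes to lie; same axes.
- peg_top (a point): Centre of the top of the turntable's upright aluminium turning peg, 16 mm across, 50 mm high above the disc (top 77 mm above the table), 85 mm from the axis, across from the pocket; turns with the disc. Two fixed steel dishes, 12 mm high and 56 mm across, stand on the disc on either side, centres 100 mm from the peg.
- glue: Bystander: white glue bottle, 36 mm across, 110 mm high, standing; origin at the centre of its underside.
- cutters: Bystander: side cutters with blue handles lying flat, 125 mm long, 12 mm thick; origin under their middle, jaws to +x.
There are look-alikes about, which are no part of the job. Leave any pink look-alike of the bin alone.

How it is judged:
By the outcome, as a careful person would: the job done as asked, in the order asked, and still so for the second after the job is handed in, with the robot touching nothing.
It also fails if it takes over 54 s, if anything falls off the work surface, if the arm or the gripper's body presses on something with over 40 N, if the wrist force passes 120 N, or if a joint passes its speed limit or range.

### The arm

A 7-joint arm with a two-finger parallel gripper is mounted at the origin on the work surface. World frame = base frame: x ahead of the robot, y to its left, z up, the work surface at z = 0. Lengths are in m, angles in rad, forces in N, time in s.
With the tool pointing down it reaches from about 0.35 to 0.775 m from the base axis. Payload 3.1 kg.
Tool frame: the origin (TCP) lies between the finger pads; the fingertips stand 11 mm ahead of it and the grasp point (between the pads) lies 8 mm behind it (finger_overhang is the distance from the TCP to the fingertips, in m); z points along the fingers, x is the direction in which the jaws open and shut, and the axes are right-handed (so a half turn about z gives the same grasp; the last joint's range is limited). The gripper opens to 85 mm and grips with 20 to 120 N. Pads are 22 mm wide; open, the fingers measure 114 mm over their backs; the gripper's body (76 mm by 85 mm) begins 54 mm behind the grasp point. The pads swing forward as they close: fully open they stand 13 mm farther back than shut.
Start: joints at [-1.272, 0.311, 0.014, 1.512, -0.004, 1.319, -0.027], TCP at [0.184, 0.518, 0.204] pointing down, gripper open.
Joint ranges: [-2.7, 2.7], [-0.3, 1.91], [-1.27, 1.3], [0.12, 2.57], [-1.44, 4.58], [0.2, 2.03], [-3.05, 3.05]. Speed limits (rad/s): [2.79, 2.79, 3.14, 3.14, 3.14, 3.14, 3.14].

### API

Orientations are given as a 3x3 rotation matrix whose columns are the frame's x, y, z axes.
In Python, from plant import state, capture, camera_model, sign_off, finger_overhang gives the robot as it stands.
- The arm moves only by the shell command python3 -m crank 'ROWS' [FORCE]. ROWS is JSON, a list of rows, each a list of 3 entries, a list of its own where there are three numbers: the finger opening in cm, from 0 to 8.54, then the shift along the tool's x, y, z in cm, then the turn, a rotation vector about the tool's x, y, z in degrees. A call has exactly 5 rows; each row is the pose to reach, as a shift and turn from the pose commanded when the call began, along the tool's axes at that moment; what a row does not reach only later rows make up. A row lasts 1/12 s, in which the tool goes at most 41.7 mm and 7.16 degrees, less where a joint would pass 70% of its speed; a pose out of reach is approached as far as the arm can. A call with a gripper value outside its range is refused whole. The fingers move at their own pace and stop on an object; FORCE is the grip in N (left out, the last holds). Time passes only in rows, so rows that repeat a pose let the fingers close, or fill a call up. It gives the time, the measured TCP pose, the force and the opening at its end, in the units of the state.
- state(): the state, without advancing time (a new reading comes with each control period).
- capture(name): name is "scene" or "side" or "wrist"; returns the picture (480x640x3 uint8, red, green, blue); there is no depth.
- camera_model(name): a dict with "K" (3x3 intrinsics, pixels), "xyz" and "rotation" of the camera in the world; the wrist camera has in their place "tool_from_camera" (4x4, takes a point from camera to tool coordinates, whose origin is the TCP and whose axes are the tool frame's). Camera axes: x right, y down, z forward; pixel columns grow to the right and rows downward; lengths in m; the calibration is good to about 2 mm. The wrist camera is an equidistant fisheye: a pixel r from the principal point sees the ray r / f radians off the axis. A picture is of the moment at which its call begins: read the wrist's pose just before it. camera_model takes no time and is no camera call.
- sign_off(): hands the job in, once; it reports no verdict.
The state is a dict: "time_s": time; "joint_positions": joint angles; "qd": joint speeds; "joint_efforts": joint torques, N m; "tool_pos": TCP position; "ee_rot": TCP orientation; "contact_force": force on the tool from outside, world axes, zero at the start; "ft_torque": the same for the moment, N m; "gripper_width": finger opening in m.
Only numpy, scipy, OpenCV 4.12 (cv2) and the standard library are available. Lean on these libraries where they do the work, as an engineer would, in place of code of your own. Each camera call takes 0.05 s, during which the arm holds its last target.

## Working session

There is one attempt and no reset: what is moved stays moved. The work goes in short steps, Python scripts to look and compute and a shell command to move; the robot and the scene stay as the last step left them, time stands still between calls to the robot, and variables do not carry over. Pictures are saved under pics/ and viewed, and the job is handed in when it is done.

```bash
ls; mkdir -p pics; python3 - <<'E'
from plant import *
import cv2
print(state())
for n in ["scene","side","wrist"]:
    print(n,camera_model(n))
    cv2.imwrite(f"pics/{n}0.png",cv2.cvtColor(capture(n),cv2.COLOR_RGB2BGR))
print(finger_overhang if not callable(finger_overhang) else finger_overhang())
E
```

```text
pics
{'time_s': 0.0, 'joint_positions': array([-1.27170488,  0.31169801,  0.01401174,  1.51308023, -0.00440874,
        1.31921664, -0.02719348]), 'qd': array([ 0.00102517, -0.00078245,  0.00013348, -0.00018513,  0.00094703,
        0.00020269,  0.0018278 ]), 'joint_efforts': array([-3.87577784e-04, -3.79918206e+01,  1.45660546e-01, -2.30592728e+01,
        1.22853118e-02,  1.35171792e-02, -9.55275709e-06]), 'tool_pos': array([0.1835558 , 0.51760558, 0.20282704]), 'ee_rot': array([[ 3.34173653e-01,  9.42511260e-01, -7.03183802e-04],
       [ 9.42508544e-01, -3.34174380e-01, -2.26470050e-03],
       [-2.36949173e-03,  9.40464978e-05, -9.99997188e-01]]), 'contact_force': array([-0.32079102,  0.4764354 , -0.02922023]), 'ft_torque': array([-0.06158648, -0.00508443, -0.01898973]), 'gripper_width': 0.08536988272782599}
scene {'K': array([[537.10695831,   0.        , 322.63676246],
       [  0.        , 537.10695831, 251.82590735],
       [  0.        ,   0.        ,   1.        ]]), 'xyz': array([ 1.07364555, -0.4757219 ,  0.92536965]), 'rotation': array([[ 0.738539  ,  0.52295586, -0.4255
[... 318 characters left out ...]
0688]), 'rotation': array([[ 0.8049456 , -0.46263105,  0.37153074],
       [-0.59323774, -0.61539055,  0.51900236],
       [-0.01147011, -0.63817473, -0.76980611]])}
wrist {'K': array([[371.64829954,   0.        , 314.43279827],
       [  0.        , 371.64829954, 247.88165655],
       [  0.        ,   0.        ,   1.        ]]), 'tool_from_camera': array([[ 9.99999637e-01, -8.52374549e-04,  4.29558537e-06,
         5.87748283e-05],
       [ 8.06461566e-04,  9.47742651e-01,  3.19034822e-01,
        -8.12575454e-02],
       [-2.76008272e-04, -3.19034703e-01,  9.47742994e-01,
        -1.70684287e-01],
       [ 0.00000000e+00,  0.00000000e+00,  0.00000000e+00,
         1.00000000e+00]])}
0.011
```

View pics/scene0.png

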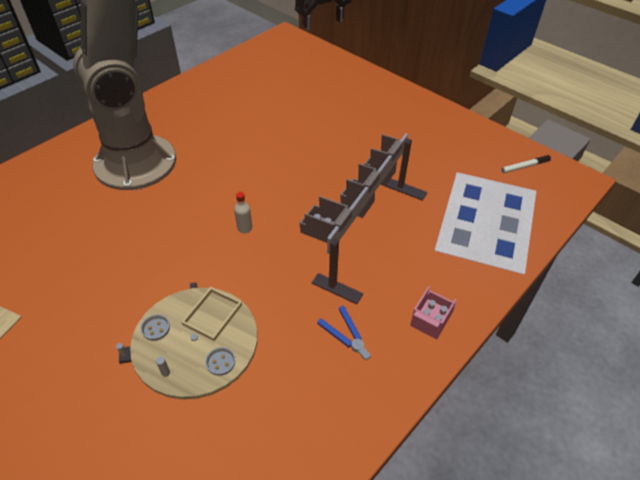

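View pics/side0.png

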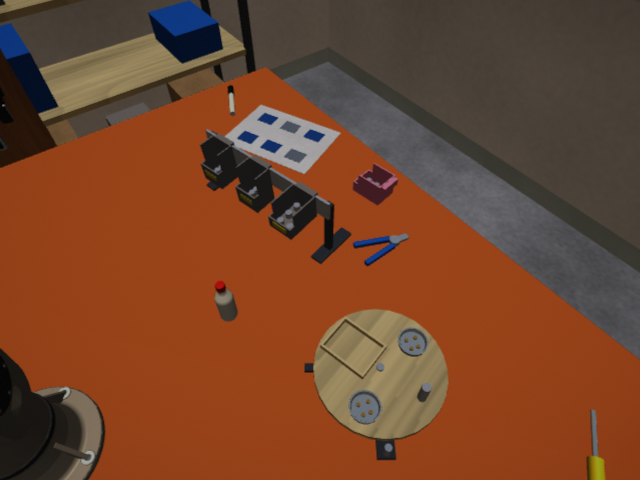

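View pics/wrist0.png

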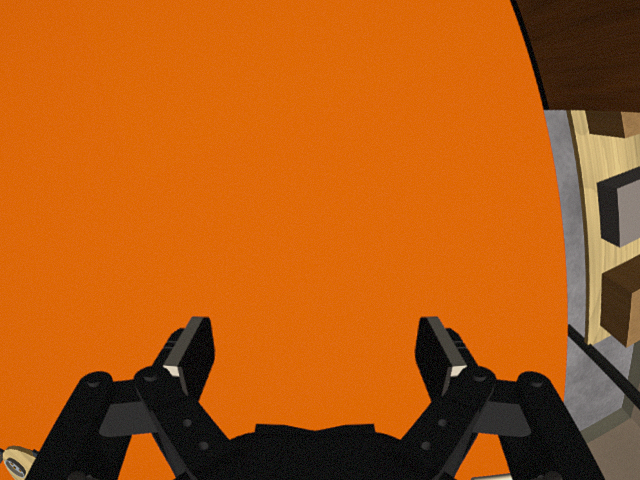

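The shallow bin seems to be the one at the −y end of the rail (scene ≈(323,220), side ≈(293,213)). The turntable is at scene ≈(194,340). I'll zoom in to measure.

```bash
python3 - <<'E'
import cv2
a=cv2.imread("pics/scene0.png");b=cv2.imread("pics/side0.png")
def z(im,x,y,w,h,s,n): cv2.imwrite(n,cv2.resize(im[y:y+h,x:x+w],None,fx=s,fy=s,interpolation=cv2.INTER_CUBIC))
z(a,290,120,150,190,4*0.75,"pics/s_rail.png")
z(b,190,120,200,150,4,"pics/d_rail.png")
z(a,110,270,160,140,4,"pics/s_tt.png")
z(b,295,300,170,170,3.5,"pics/d_tt.png")
E
```

```text
(no output)
```

View pics/s_rail.png

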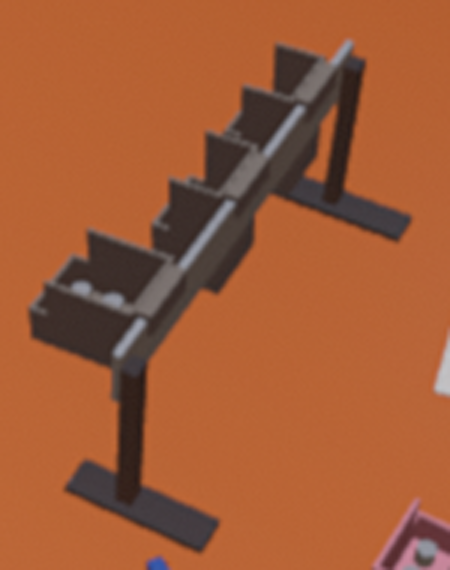

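View pics/d_rail.png

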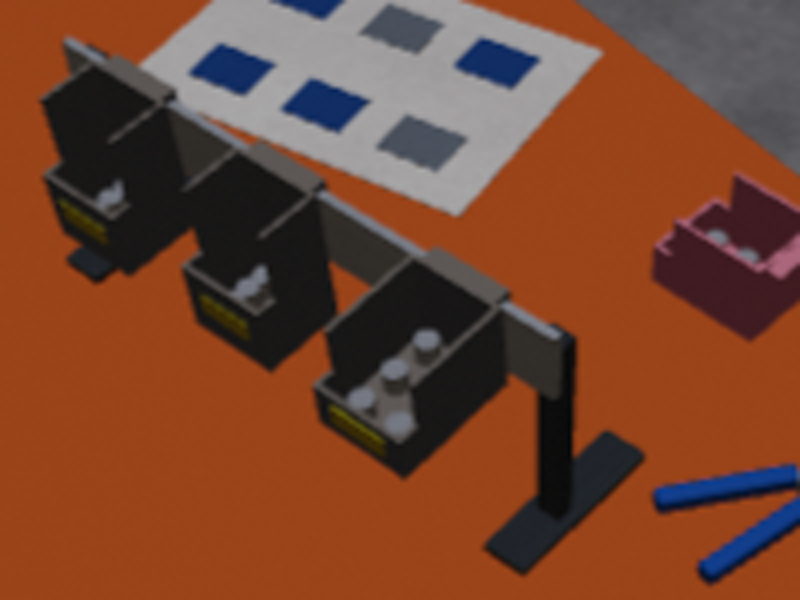

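View pics/s_tt.png

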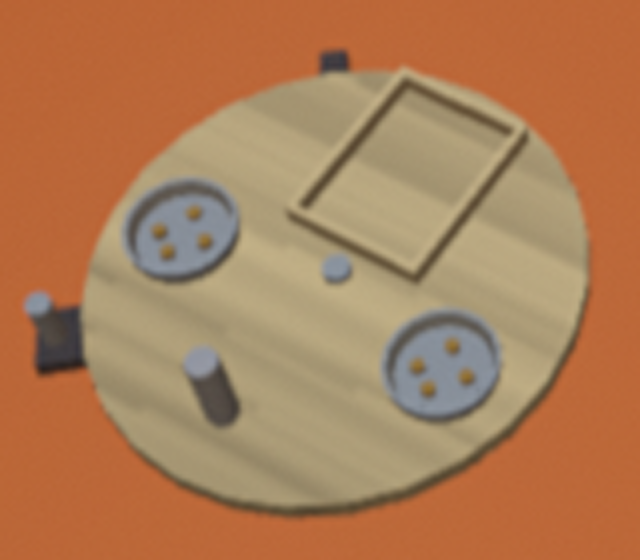

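View pics/d_tt.png

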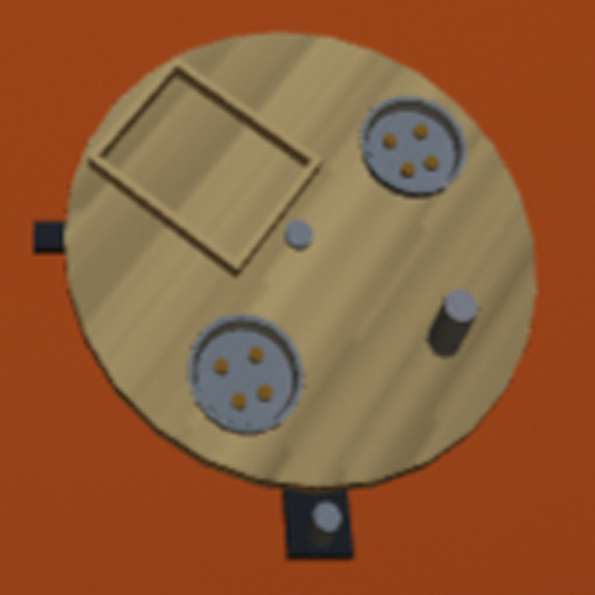

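```bash
cat > h.py <<'E'
import numpy as np, cv2
from plant import *
def ray(n,p,st=None):
    m=camera_model(n); K=m["K"]
    if n!="wrist":
        d=m["rotation"]@np.linalg.solve(K,[p[0],p[1],1]); return m["xyz"],d/np.linalg.norm(d)
    st=st or state(); T=m["tool_from_camera"]; R=st["ee_rot"]
    x,y=(p[0]-K[0,2])/K[0,0],(p[1]-K[1,2])/K[1,1]; r=np.hypot(x,y)
    d=np.array([x/r*np.sin(r),y/r*np.sin(r),np.cos(r)])
    return st["tool_pos"]+R@T[:3,3], R@T[:3,:3]@d
def onz(n,p,z,st=None):
    o,d=ray(n,p,st); return o+d*(z-o[2])/d[2]
def tri(p,q,a="scene",b="side"):
    o1,d1=ray(a,p);o2,d2=ray(b,q)
    A=np.c_[d1,-d2]; t=np.linalg.lstsq(A,o2-o1,rcond=None)[0]
    x,y=o1+t[0]*d1,o2+t[1]*d2
    return (x+y)/2,np.linalg.norm(x-y)
def unz(p,x,y,s): return ((p[0]+.5)/s-.5+x,(p[1]+.5)/s-.5+y)
E
python3 - <<'E'
from h import *
np.set_printoptions(precision=4,suppress=True)
S=lambda p:unz(p,290,120,3); D=lambda p:unz(p,190,120,4)
print("bar near",tri(S((118,352)),D((560,335))),onz("scene",S((118,352)),.16),onz("side",D((560,335)),.16))
print("bar far",tri(S((350,42)),D((68,40))),onz("scene",S((350,42)),.16),onz("side",D((68,40)),.16))
for n,ps in dict(lipBL=(430,250),lipBR=(508,297),lipFR=(490,308),lipFL=(412,260)).items(): print(n,onz("side",D(ps),.166))
for p in [(170,265),(187,278),(152,323),(135,312)]: print("lip scene",onz("scene",S(p),.166))
print("front bot L/R z.106",onz("side",D((320,405)),.106),onz("side",D((403,476)),.106))
print("front topL tri",tri(S((35,308)),D((403,437))))
S=lambda p:unz(p,110,270,4); D=lambda p:unz(p,295,300,3.5)
print("hub",tri(S((337,268)),D((299,234))))
print("peg",tri(S((203,362)),D((461,305))),onz("scene",S((203,362)),.077),onz("side",D((461,305)),.077))
print("pin",tri(S((38,305)),D((327,516))))
# pocket outer corners top z=.039
for a,b in zip([(403,68),(528,130),(415,280),(288,212)],[(90,158),(178,66),(322,162),(237,273)]):
    print("pocket",onz("scene",S(a),.039),onz("side",D(b),.039))
for a,b in zip([(442,366),(182,230)],[(413,147),(246,376)]): print("dish",onz("scene",S(a),.034),onz("side",D(b),.034))
# disc ellipse via colour
for n,f in(("scene","pics/scene0.png"),("side","pics/side0.png")):
    pass
for nm,p,q in [("glue",(241,195),(220,287))]: print(nm,tri(p,q))
E
```

```text
bar near (array([0.6343, 0.0381, 0.1625]), np.float64(0.0010876721600778475)) [0.6327 0.0405 0.16  ] [0.6356 0.0393 0.16  ]
bar far (array([0.5512, 0.3957, 0.1607]), np.float64(0.0005691974162490695)) [0.5509 0.3961 0.16  ] [0.5516 0.3972 0.16  ]
lipBL [0.6156 0.1219 0.166 ]
lipBR [0.6273 0.071  0.166 ]
lipFR [0.6157 0.0702 0.166 ]
lipFL [0.6041 0.1214 0.166 ]
lip scene [0.6099 0.117  0.166 ]
lip scene [0.6259 0.1156 0.166 ]
lip scene [0.6355 0.0697 0.166 ]
lip scene [0.6211 0.0695 0.166 ]
front bot L/R z.106 [0.5381 0.1147 0.106 ] [0.5457 0.0499 0.106 ]
front topL tri (array([0.5489, 0.0515, 0.1318]), np.float64(0.00111070764959535))
hub (array([ 0.5392, -0.2373,  0.0304]), np.float64(0.0014443736437002221))
peg (array([ 0.5604, -0.3194,  0.0752]), np.float64(0.001310156601694741)) [ 0.5615 -0.3204  0.077 ] [ 0.5597 -0.3191  0.077 ]
pin (array([ 0.4579, -0.3463,  0.0388]), np.float64(0.0023361217804895983))
pocket [ 0.4767 -0.1432  0.039 ] [ 0.4762 -0.1427  0.039 ]
pocket [ 0.5516 -0.1257  0.039 ] [ 0.5469 -0.1282  0.039 ]
pocket [ 0.5764 -0.2196  0.039 ] [ 0.5718 -0.2167  0.039 ]
pocket [ 0.5026 -0.2366  0.039 ] [ 0.498  -0.2355  0.039 ]
dish [ 0.6178 -0.2393  0.034 ] [ 0.618  -0.2376  0.034 ]
dish [ 0.4702 -0.2763  0.034 ] [ 0.4703 -0.2753  0.034 ]
glue (array([0.3782, 0.0368, 0.1033]), np.float64(0.0029638511561503214))
```

The shallow bin is in the −y place. Rail yaw is about 13.1°, the bin's x=−40 point is near (0.575, 0.084), and the pocket is near (0.525, −0.181) with its outward direction at about 104.6°. I'll go above the bin and refine with the wrist camera.

```bash
python3 -m crank '[[8.5,[-1.86,3.42,-1.4],[0,0,0]],[8.5,[-3.72,6.84,-2.8],[0,0,0]],[8.5,[-5.58,10.26,-4.2],[0,0,0]],[8.5,[-7.44,13.68,-5.6],[0,0,0]],[8.5,[-9.3,17.1,-7.0],[0,0,0]]]'
python3 -m crank '[[8.5,[-1.86,3.42,0],[0,0,0]],[8.5,[-3.72,6.84,0],[0,0,0]],[8.5,[-5.58,10.26,0],[0,0,0]],[8.5,[-7.44,13.68,0],[0,0,0]],[8.5,[-9.3,17.1,0],[0,0,0]]]'
python3 -m crank '[[8.5,[-1.86,3.42,0],[0,0,-6.5]],[8.5,[-3.72,6.84,0],[0,0,-13]],[8.5,[-5.58,10.26,0],[0,0,-19.5]],[8.5,[-7.44,13.68,0],[0,0,-26]],[8.5,[-9.2,17.1,0],[0,0,-32.6]]]'
python3 -m crank '[[8.5,[0,0,0],[0,0,0]],[8.5,[0,0,0],[0,0,0]],[8.5,[0,0,0],[0,0,0]],[8.5,[0,0,0],[0,0,0]],[8.5,[0,0,0],[0,0,0]]]'
python3 - <<'E'
from h import *
s=state(); print(s); import pickle
pickle.dump(s,open("st1.pkl","wb"))
cv2.imwrite("pics/wrist1.png",cv2.cvtColor(capture("wrist"),cv2.COLOR_RGB2BGR))
E
```

```text
time_s: 0.57
tool_pos: [0.3146, 0.3718, 0.2743]
ee_rot: [[0.334, 0.943, -0.0], [0.943, -0.334, -0.0], [-0.0, -0.0, -1.0]]
contact_force: [0.8, 0.6, -0.3]
gripper_width: 0.085
time_s: 0.98
tool_pos: [0.4447, 0.2271, 0.2738]
ee_rot: [[0.334, 0.943, -0.0], [0.943, -0.334, 0.0], [0.0, -0.0, -1.0]]
contact_force: [0.2, 1.6, -0.5]
gripper_width: 0.0847
time_s: 1.4
tool_pos: [0.5696, 0.0898, 0.2737]
ee_rot: [[-0.217, 0.976, -0.001], [0.976, 0.217, 0.0], [0.001, -0.001, -1.0]]
contact_force: [1.1, 1.5, 0.4]
gripper_width: 0.0851
time_s: 1.82
tool_pos: [0.5683, 0.093, 0.274]
ee_rot: [[-0.214, 0.977, -0.0], [0.977, 0.214, 0.001], [0.001, -0.0, -1.0]]
contact_force: [-0.0, 0.3, 0.1]
gripper_width: 0.0851
{'time_s': 1.8167, 'joint_positions': array([-0.42421174,  0.34810026,  0.33488771,  1.30897813, -0.11373217,
        1.50307128,  1.68568853]), 'qd': array([-0.00309634, -0.00221159,  0.00346275,  0.0011221 ,  0.00224094,
       -0.00230655,  0.00237846]), 'joint_efforts': array([ 3.83262327e-01, -3.89130414e+01,  2.80990094e+00, -2.35810214e+01,
        3.72284674e-02, -5.39235072e-03, -4.83310010e-03]), 'tool_pos': array([0.56831141, 0.09300907, 0.27404435]), 'ee_rot': array([[-2.13544053e-01,  9.76933386e-01, -3.09596560e-04],
       [ 9.76932774e-01,  2.13544267e-01,  1.09598950e-03],
       [ 1.13682130e-03, -6.84129868e-05, -9.99999351e-01]]), 'contact_force': array([-0.02187489,  0.31739559,  0.14854495]), 'ft_torque': array([-0.08102128,  0.00099933,  0.01826845]), 'gripper_width': 0.08506759376014515}
```

View pics/wrist1.png

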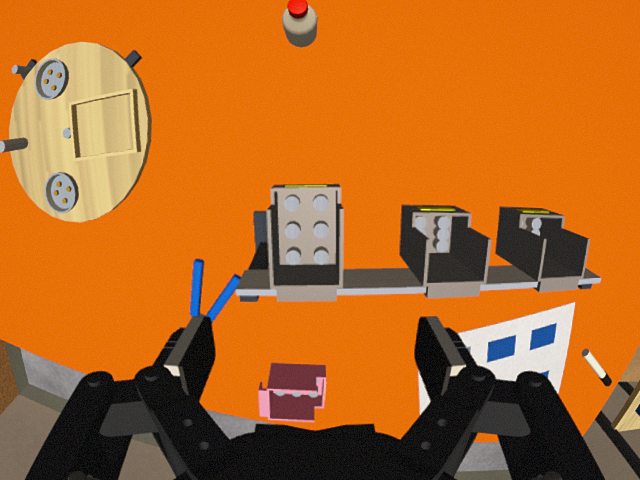

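The wrist view shows the shallow bin at ≈(307,235) with six round parts in it and its label at the front (row 185). The bar is at row ≈285 and the deep bins are to the right. Zooming in.

```bash
python3 - <<'E'
import cv2
b=cv2.imread("pics/wrist1.png")
def z(im,x,y,w,h,s,n): cv2.imwrite(n,cv2.resize(im[y:y+h,x:x+w],None,fx=s,fy=s,interpolation=cv2.INTER_CUBIC))
z(b,230,175,130,130,4.5,"pics/w1z.png")
z(b,0,30,170,200,3,"pics/w1t.png")
E
```

```text
(no output)
```

View pics/w1z.png

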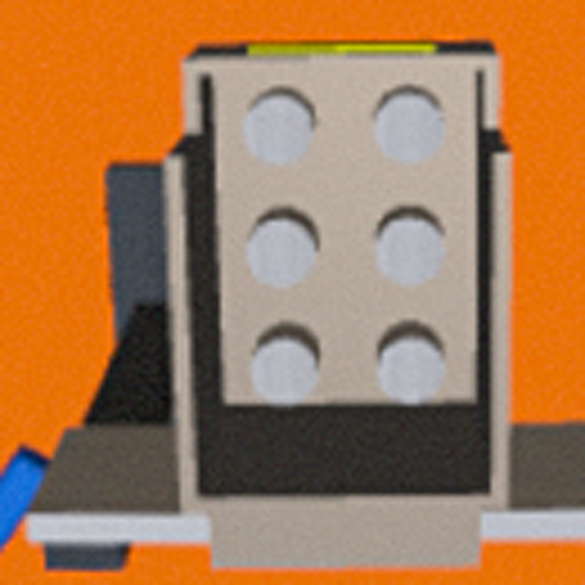

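View pics/w1t.png

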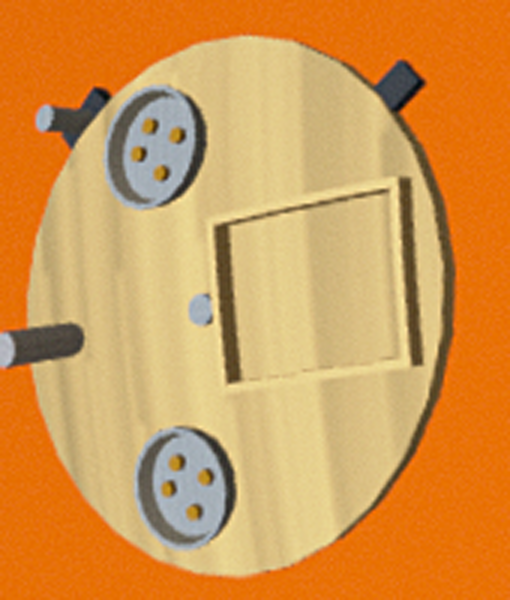

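```bash
python3 - <<'E'
from h import *
import pickle
np.set_printoptions(precision=4,suppress=True)
s=pickle.load(open("st1.pkl","rb"))
W=lambda p:unz(p,230,175,4.5)
def g(n,p,z): print(n,onz("wrist",W(p),z,s))
g("wallFL .164",(166,155),.164);g("wallFR",(512,152),.164)
g("wallBL",(180,508),.166);g("wallBR",(508,506),.166)
g("lipBL",(212,567),.166);g("lipBR",(482,566),.166)
g("lowfrontL",(184,60),.132);g("lowfrontR",(498,57),.132)
g("botfrontL",(190,48),.104);g("botfrontR",(495,43),.104)
g("barTop near F",(30,517),.16);g("far?",(583,512),.16)
W=lambda p:unz(p,0,30,3)
for n,p,z in [("pA",(210,220),.039),("pB",(388,180),.039),("pC",(228,390),.039),("pD",(410,362),.039),("hub",(201,310),.03),("peg",(5,350),.077)]: g(n,p,z)
E
```

```text
wallFL .164 [0.5581 0.0524 0.164 ]
wallFR [0.545  0.1106 0.164 ]
wallBL [0.6223 0.0665 0.166 ]
wallBR [0.609  0.1253 0.166 ]
lipBL [0.633  0.0744 0.166 ]
lipBR [0.622  0.1235 0.166 ]
lowfrontL [0.547  0.0498 0.132 ]
lowfrontR [0.534  0.1078 0.132 ]
botfrontL [0.5495 0.0483 0.104 ]
botfrontR [0.5353 0.1094 0.104 ]
barTop near F [0.6335 0.0384 0.16  ]
far? [0.6099 0.1406 0.16  ]
pA [ 0.5015 -0.2324  0.039 ]
pB [ 0.4793 -0.1459  0.039 ]
pC [ 0.5719 -0.2126  0.039 ]
pD [ 0.5491 -0.1239  0.039 ]
hub [ 0.5409 -0.2383  0.03  ]
peg [ 0.561  -0.3184  0.077 ]
```

```bash
python3 -m crank '[[8.5,[-0.77,0.72,1.5],[0,0,-0.6]],[8.5,[-0.77,0.72,3.5],[0,0,-0.6]],[8.5,[-0.77,0.72,5.5],[0,0,-0.6]],[8.5,[-0.77,0.72,7.0],[0,0,-0.6]],[8.5,[-0.77,0.72,7.0],[0,0,-0.6]]]'
python3 -m crank '[[8.5,[0,0,2],[0,0,0]],[8.5,[0,0,4],[0,0,0]],[8.5,[0,0,5.5],[0,0,0]],[8.5,[0,0,6.6],[0,0,0]],[8.5,[0,0,6.6],[0,0,0]]]'
python3 - <<'E'
from h import *
s=state(); print(s["tool_pos"],s["ee_rot"],s["contact_force"]); 
for n in("wrist","side"): cv2.imwrite(f"pics/{n}2.png",cv2.cvtColor(capture(n),cv2.COLOR_RGB2BGR))
E
```

```text
time_s: 2.28
tool_pos: [0.5747, 0.086, 0.2004]
ee_rot: [[-0.222, 0.975, -0.007], [0.975, 0.222, -0.001], [0.001, -0.007, -1.0]]
contact_force: [0.7, -0.7, 0.6]
gripper_width: 0.0848
time_s: 2.7
tool_pos: [0.5761, 0.0855, 0.1363]
ee_rot: [[-0.222, 0.975, -0.004], [0.975, 0.222, -0.0], [0.0, -0.004, -1.0]]
contact_force: [-0.5, -0.2, -0.7]
gripper_width: 0.085
[0.57614816 0.08552021 0.13632287] [[-2.21821226e-01  9.75080369e-01 -3.69025780e-03]
 [ 9.75087242e-01  2.21821409e-01 -3.64947435e-04]
 [ 4.62725104e-04 -3.67927639e-03 -9.99993124e-01]] [-0.52645135 -0.22932783 -0.73536223]
```

View pics/wrist2.png

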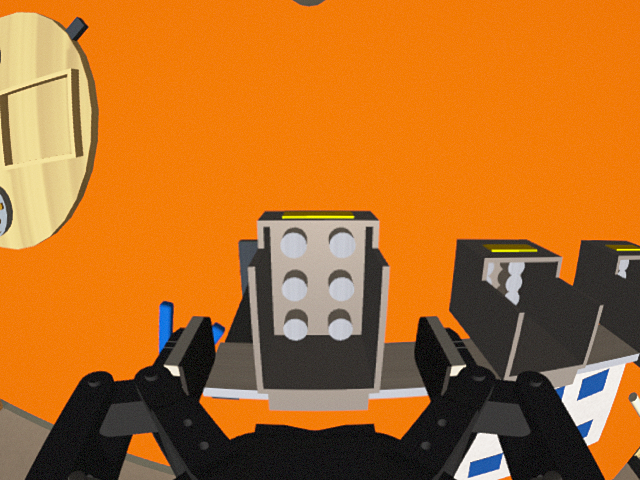

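The jaws (columns 212 to 417) straddle the bin (250 to 387) almost centrally. Closing.

```bash
python3 -m crank '[[5.5,[0,0,0],[0,0,0]],[5.5,[0,0,0],[0,0,0]],[5.5,[0,0,0],[0,0,0]],[5.5,[0,0,0],[0,0,0]],[5.5,[0,0,0],[0,0,0]]]' 40
python3 -m crank '[[5.5,[0,0,0],[0,0,0]],[5.5,[0,0,0],[0,0,0]],[5.5,[0,0,0],[0,0,0]],[5.5,[0,0,0],[0,0,0]],[5.5,[0,0,0],[0,0,0]]]'
python3 - <<'E'
from h import *
s=state(); print(s["tool_pos"],s["contact_force"],s["gripper_width"],s["joint_positions"])
for n in("wrist","side"): cv2.imwrite(f"pics/{n}3.png",cv2.cvtColor(capture(n),cv2.COLOR_RGB2BGR))
E
```

```text
time_s: 3.22
tool_pos: [0.578, 0.0849, 0.1384]
ee_rot: [[-0.221, 0.975, 0.001], [0.975, 0.221, 0.0], [-0.0, 0.001, -1.0]]
contact_force: [-0.2, -0.3, 0.1]
gripper_width: 0.0553
time_s: 3.63
tool_pos: [0.5777, 0.0849, 0.1379]
ee_rot: [[-0.221, 0.975, -0.0], [0.975, 0.221, -0.0], [0.0, -0.0, -1.0]]
contact_force: [0.1, 0.1, -0.2]
gripper_width: 0.055
[0.57769605 0.08485143 0.13789671] [ 0.13895808  0.10445362 -0.17171927] 0.05502204250132596 [-0.40301175  0.43136321  0.32063738  1.52837661 -0.14157657  1.2048979
  1.73428191]
```

View pics/wrist3.png

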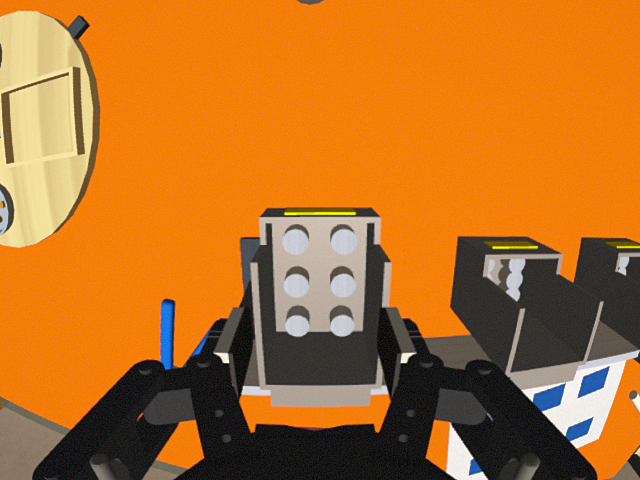

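The opening reached the 55 mm I commanded and the image leaves contact ambiguous. I'll close further under force.

```bash
python3 -m crank '[[3,[0,0,0],[0,0,0]],[3,[0,0,0],[0,0,0]],[3,[0,0,0],[0,0,0]],[3,[0,0,0],[0,0,0]],[3,[0,0,0],[0,0,0]]]' 40
python3 - <<'E'
from h import *
s=state(); print(s["tool_pos"],s["contact_force"],s["gripper_width"])
im=capture("wrist");cv2.imwrite("pics/wrist4.png",cv2.cvtColor(cv2.resize(im[200:430,170:470],None,fx=2.6,fy=2.6),cv2.COLOR_RGB2BGR))
im=capture("side");cv2.imwrite("pics/side4.png",cv2.cvtColor(cv2.resize(im[100:300,170:400],None,fx=3,fy=3),cv2.COLOR_RGB2BGR))
E
```

```text
time_s: 4.15
tool_pos: [0.5777, 0.0849, 0.1379]
ee_rot: [[-0.221, 0.975, -0.0], [0.975, 0.221, 0.0], [0.0, -0.0, -1.0]]
contact_force: [0.3, 0.2, -0.5]
gripper_width: 0.03
[0.57773816 0.08486916 0.13794119] [ 0.3108443   0.18556081 -0.47095057] 0.029991475029470742
```

View pics/wrist4.png

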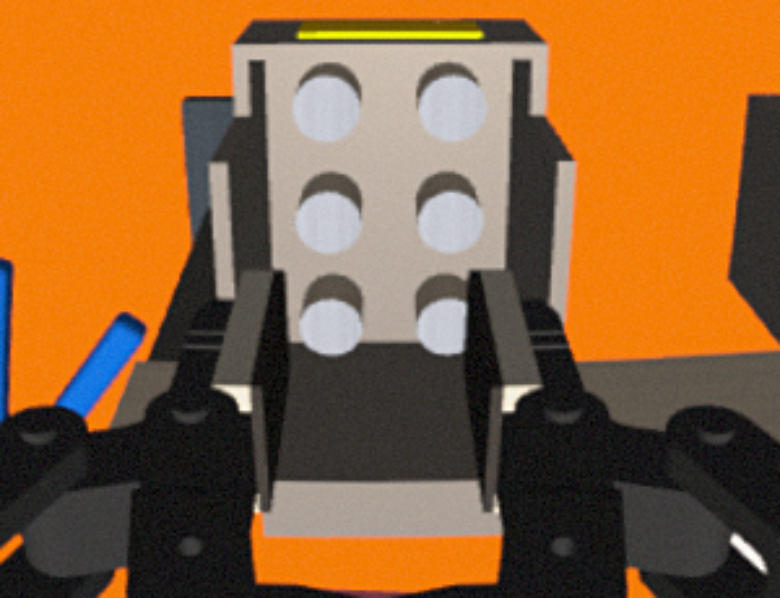

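View pics/side4.png

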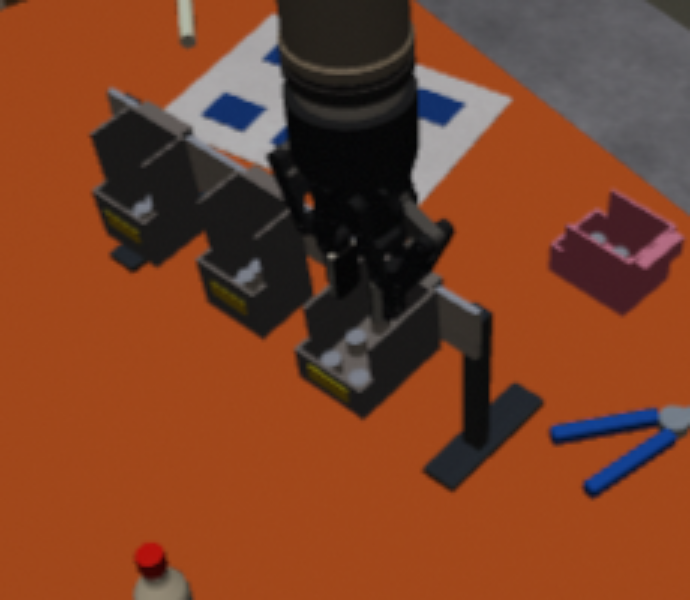

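Useful finding: the fingers shut to 30 mm above the bin without touching it. So the fingertips sit roughly 35 to 45 mm higher than the stated TCP implies. I'll raise the arm, then measure the fingertips in the cameras rather than trust the number.

```bash
python3 -m crank '[[3,[0,0,-3],[0,0,0]],[3,[0,0,-6],[0,0,0]],[6.2,[0,0,-8],[0,0,0]],[6.2,[0,0,-8],[0,0,0]],[6.2,[0,0,-8],[0,0,0]]]' 40
python3 -m crank '[[6.2,[0,0,0],[0,0,0]],[6.2,[0,0,0],[0,0,0]],[6.2,[0,0,0],[0,0,0]],[6.2,[0,0,0],[0,0,0]],[6.2,[0,0,0],[0,0,0]]]' 40
python3 - <<'E'
from h import *
s=state(); print(s["tool_pos"],s["contact_force"],s["gripper_width"])
# project TCP & tips
for n in("scene","side"):
    m=camera_model(n)
    for dz in(.011,0,-.04):
        P=s["tool_pos"]+s["ee_rot"]@[0,0,dz]; c=m["rotation"].T@(P-m["xyz"]); u=m["K"]@c; print(n,dz,u[:2]/u[2])
    im=capture(n);u=(u[:2]/u[2]).astype(int)
    x0,y0=u[0]-60,u[1]-60; print(n,"off",x0,y0)
    cv2.imwrite(f"pics/{n}5.png",cv2.cvtColor(np.clip(cv2.resize(im[y0:y0+120,x0:x0+120],None,fx=5,fy=5,interpolation=cv2.INTER_CUBIC).astype(float)*1.8,0,255).astype(np.uint8),cv2.COLOR_RGB2BGR))
cv2.imwrite("pics/wrist5.png",cv2.cvtColor(capture("wrist"),cv2.COLOR_RGB2BGR))
E
```

```text
time_s: 4.67
tool_pos: [0.5788, 0.0849, 0.2196]
ee_rot: [[-0.221, 0.975, 0.004], [0.975, 0.221, 0.001], [-0.0, 0.004, -1.0]]
contact_force: [-0.6, 1.0, -0.9]
gripper_width: 0.0619
time_s: 5.08
tool_pos: [0.5774, 0.0848, 0.2172]
ee_rot: [[-0.221, 0.975, -0.001], [0.975, 0.221, -0.0], [0.0, -0.001, -1.0]]
contact_force: [-0.6, -0.0, 0.1]
gripper_width: 0.0622
[0.57735516 0.08481361 0.21716576] [-0.64775441 -0.02958247  0.06391492] 0.062200201172090006
scene 0.011 [323.54795437 193.71931134]
scene 0 [323.63934709 189.53672703]
scene -0.04 [323.98477165 173.72838494]
scene off 263 113
side 0.011 [290.87338376 186.04934983]
side 0 [290.56545573 181.81296562]
side -0.04 [289.39057166 165.6492525 ]
side off 229 105
```

View pics/scene5.png

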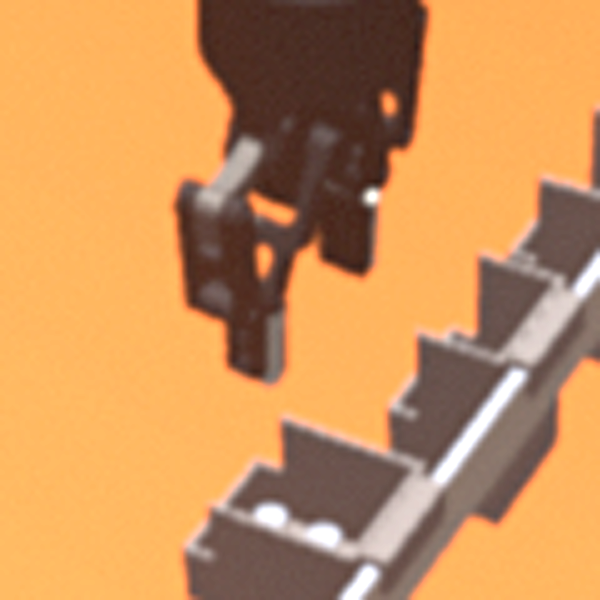

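View pics/side5.png

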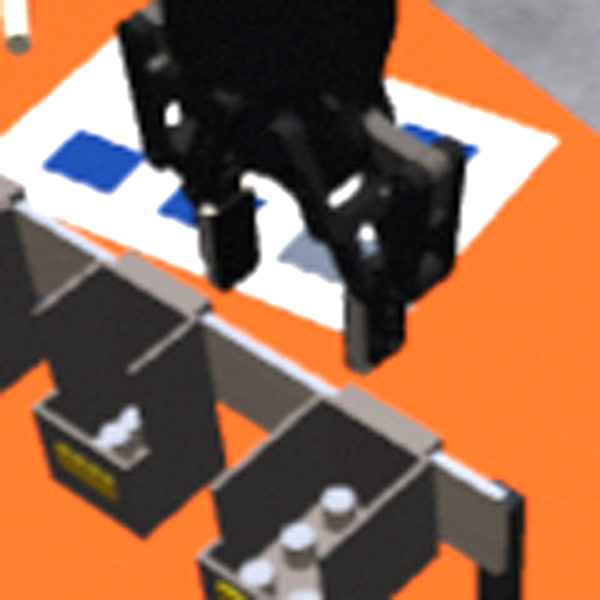

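View pics/wrist5.png

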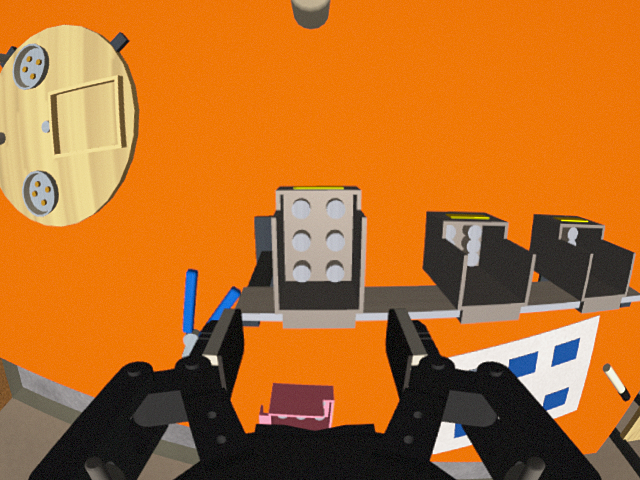

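```bash
python3 - <<'E'
from h import *
np.set_printoptions(precision=4,suppress=True)
S=lambda p:unz(p,263,113,5); D=lambda p:unz(p,229,105,5)
a=tri(S((257,370)),D((373,351)));b=tri(S((349,262)),D((231,274)))
print(a,b); m=(a[0]+b[0])/2; s=state(); print(m, s["ee_rot"].T@(m-s["tool_pos"]), a[0]-b[0], np.linalg.norm(a[0]-b[0]))
E
```

```text
(array([0.5846, 0.051 , 0.2542]), np.float64(0.0027774497324289807)) (array([0.5683, 0.1191, 0.2521]), np.float64(0.0014729085654603057))
[0.5765 0.085  0.2532] [ 0.0004 -0.0011 -0.0355] [ 0.0163 -0.0681  0.0021] 0.07010400937293963
```

Triangulation in the fixed cameras confirms it: at 62 mm opening the tips stand 35 mm behind the reported TCP, not 11 mm ahead. They are laterally centred. I'll use that offset: for tips at z≈0.126 I need TCP z≈0.09.

```bash
python3 -m crank '[[8.5,[0.08,0,0],[0,0,0]],[8.5,[0.08,0,0],[0,0,0]],[8.5,[0.08,0,1],[0,0,0]],[8.5,[0.08,0,2.5],[0,0,0]],[8.5,[0.08,0,4],[0,0,0]]]' 40
python3 -m crank '[[8.5,[0,0,2],[0,0,0]],[8.5,[0,0,4],[0,0,0]],[8.5,[0,0,6],[0,0,0]],[8.5,[0,0,7.5],[0,0,0]],[8.5,[0,0,8.7],[0,0,0]]]'
python3 -m crank '[[8.5,[0,0,0],[0,0,0]],[8.5,[0,0,0],[0,0,0]],[8.5,[0,0,0],[0,0,0]],[8.5,[0,0,0],[0,0,0]],[8.5,[0,0,0],[0,0,0]]]'
python3 - <<'E'
from h import *
s=state(); print(s["tool_pos"],s["contact_force"],s["gripper_width"])
cv2.imwrite("pics/wrist6.png",cv2.cvtColor(capture("wrist"),cv2.COLOR_RGB2BGR))
im=capture("side");cv2.imwrite("pics/side6.png",cv2.cvtColor(cv2.resize(im[100:300,170:400],None,fx=3,fy=3),cv2.COLOR_RGB2BGR))
E
```

```text
time_s: 5.65
tool_pos: [0.5778, 0.0857, 0.1773]
ee_rot: [[-0.221, 0.975, 0.001], [0.975, 0.221, 0.0], [-0.0, 0.001, -1.0]]
contact_force: [-0.7, 0.6, -0.7]
gripper_width: 0.0847
time_s: 6.07
tool_pos: [0.5761, 0.0855, 0.0884]
ee_rot: [[-0.221, 0.975, -0.003], [0.975, 0.221, -0.001], [0.0, -0.003, -1.0]]
contact_force: [-0.8, 0.2, 0.0]
gripper_width: 0.0851
time_s: 6.48
tool_pos: [0.5785, 0.0857, 0.0921]
ee_rot: [[-0.221, 0.975, 0.002], [0.975, 0.221, 0.0], [-0.0, 0.002, -1.0]]
contact_force: [-1.0, -0.7, 0.6]
gripper_width: 0.0849
[0.57845561 0.08572008 0.09207077] [-0.98813354 -0.68695194  0.57202338] 0.08489623546344463
```

View pics/wrist6.png

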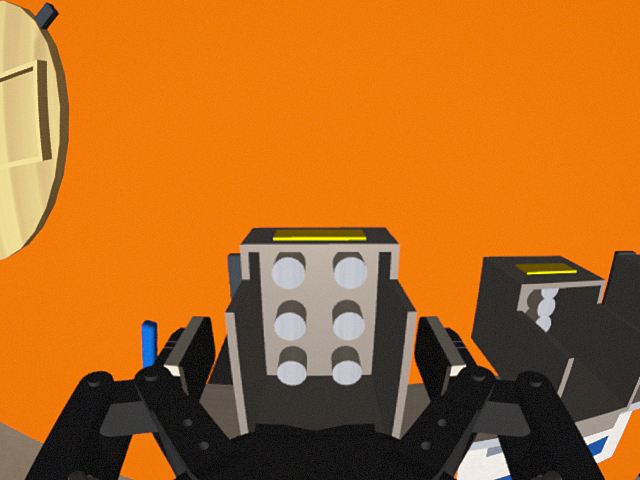

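View pics/side6.png

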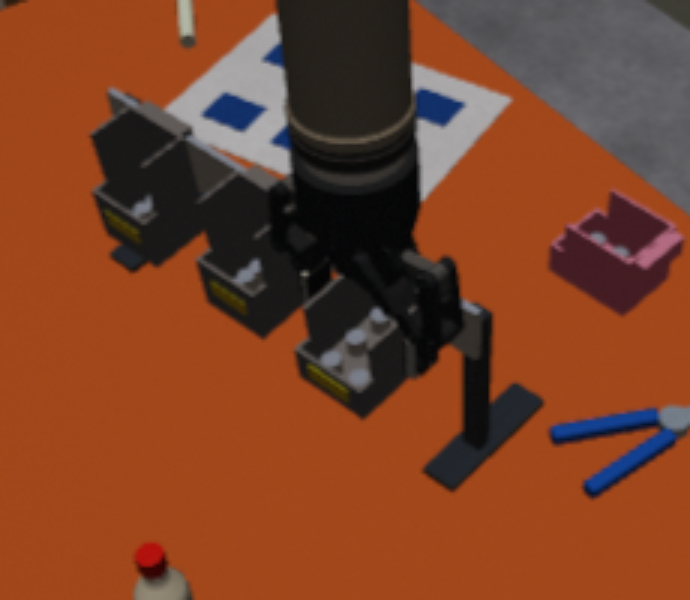

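The pads now flank the side walls (pads 212/417, walls 227/415). The bin sits about 2 mm towards +tool x, so I'll shift and close.

```bash
python3 -m crank '[[8.5,[0.2,0,0],[0,0,0]],[8.5,[0.2,0,0],[0,0,0]],[4.5,[0.2,0,0],[0,0,0]],[4.5,[0.2,0,0],[0,0,0]],[4.5,[0.2,0,0],[0,0,0]]]' 40
python3 -m crank '[[4.5,[0,0,0],[0,0,0]],[4.5,[0,0,0],[0,0,0]],[4.5,[0,0,0],[0,0,0]],[4.5,[0,0,0],[0,0,0]],[4.5,[0,0,0],[0,0,0]]]'
python3 - <<'E'
from h import *
s=state(); print(s["tool_pos"],s["contact_force"],s["ft_torque"],s["gripper_width"])
cv2.imwrite("pics/wrist7.png",cv2.cvtColor(capture("wrist"),cv2.COLOR_RGB2BGR))
E
```

```text
time_s: 7.0
tool_pos: [0.5771, 0.0876, 0.0911]
ee_rot: [[-0.221, 0.975, -0.0], [0.975, 0.221, -0.0], [-0.0, -0.0, -1.0]]
contact_force: [-0.4, 0.3, 0.4]
gripper_width: 0.0593
time_s: 7.42
tool_pos: [0.5771, 0.0876, 0.0911]
ee_rot: [[-0.221, 0.975, 0.0], [0.975, 0.221, 0.0], [0.0, 0.0, -1.0]]
contact_force: [-0.5, -0.3, 2.7]
gripper_width: 0.0596
[0.57713194 0.08760621 0.09108782] [-0.49334215 -0.33590346  2.72706102] [-0.04681835  0.15076873  0.02874303] 0.05956864978793992
```

View pics/wrist7.png

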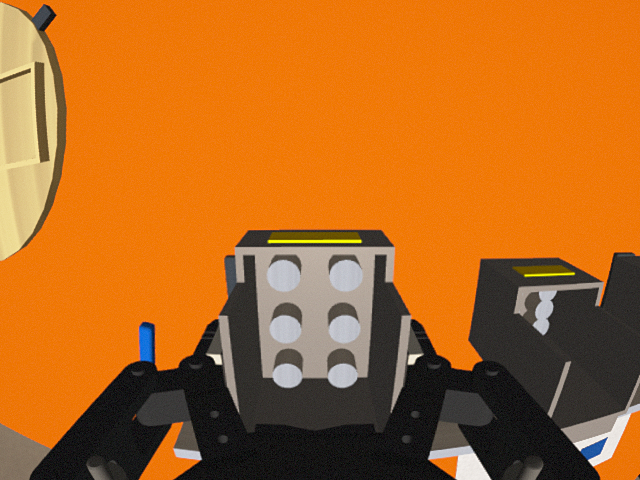

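Gripped at 59.6 mm (bin width 60). Lifting straight up.

```bash
python3 -m crank '[[4.5,[0,0,-0.3],[0,0,0]],[4.5,[0,0,-0.7],[0,0,0]],[4.5,[0,0,-1.2],[0,0,0]],[4.5,[0,0,-1.7],[0,0,0]],[4.5,[0,0,-2.3],[0,0,0]]]'
python3 -m crank '[[4.5,[0,0,-1],[0,0,0]],[4.5,[0,0,-2],[0,0,0]],[4.5,[0,0,-3],[0,0,0]],[4.5,[0,0,-4],[0,0,0]],[4.5,[0,0,-5],[0,0,0]]]'
python3 -m crank '[[4.5,[0,0,0],[0,0,0]],[4.5,[0,0,0],[0,0,0]],[4.5,[0,0,0],[0,0,0]],[4.5,[0,0,0],[0,0,0]],[4.5,[0,0,0],[0,0,0]]]'
python3 - <<'E'
from h import *
s=state(); print(s["tool_pos"],s["contact_force"],s["ft_torque"],s["gripper_width"])
cv2.imwrite("pics/wrist8.png",cv2.cvtColor(capture("wrist"),cv2.COLOR_RGB2BGR))
for n,(x,y) in dict(side=(200,80),scene=(240,90)).items():
    im=capture(n);cv2.imwrite(f"pics/{n}8.png",cv2.cvtColor(np.clip(cv2.resize(im[y:y+200,x:x+200],None,fx=3,fy=3,interpolation=cv2.INTER_CUBIC)*1.6,0,255).astype(np.uint8),cv2.COLOR_RGB2BGR))
E
```

```text
time_s: 7.88
tool_pos: [0.5765, 0.0874, 0.1141]
ee_rot: [[-0.22, 0.975, -0.001], [0.975, 0.22, -0.0], [0.0, -0.001, -1.0]]
contact_force: [0.6, -0.5, -1.9]
gripper_width: 0.0599
time_s: 8.3
tool_pos: [0.5778, 0.0877, 0.1656]
ee_rot: [[-0.221, 0.975, 0.002], [0.975, 0.221, 0.0], [-0.0, 0.002, -1.0]]
contact_force: [-0.2, 0.7, -1.0]
gripper_width: 0.0598
time_s: 8.72
tool_pos: [0.5766, 0.0876, 0.1631]
ee_rot: [[-0.221, 0.975, -0.002], [0.975, 0.221, -0.0], [0.0, -0.002, -1.0]]
contact_force: [-0.2, -0.1, -1.8]
gripper_width: 0.0597
[0.57657735 0.08761254 0.16314501] [-0.15117545 -0.12209513 -1.84362624] [-0.01984057  0.02053551 -0.0100177 ] 0.05968545797413835
```

View pics/side8.png

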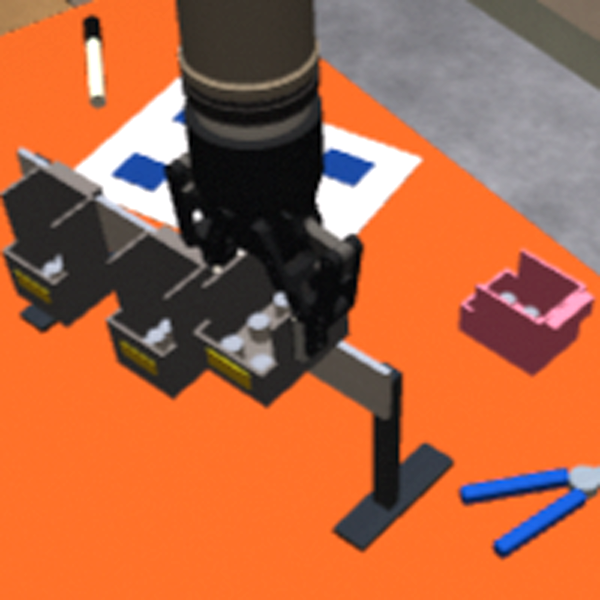

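View pics/scene8.png

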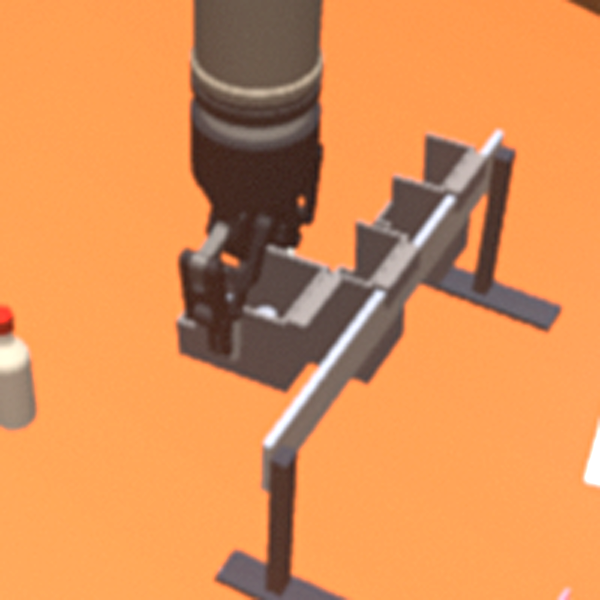

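View pics/wrist8.png

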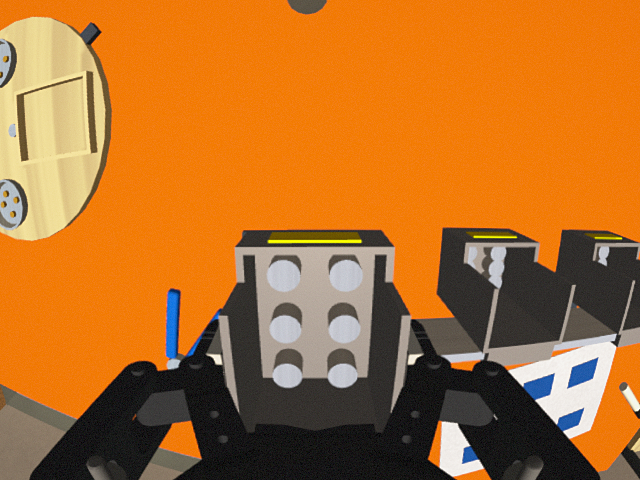

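```bash
python3 - <<'E'
from h import *
np.set_printoptions(precision=4,suppress=True)
S=lambda p:unz(p,240,90,3); D=lambda p:unz(p,200,80,3)
a=tri(S((181,351)),D((266,405)));b=tri(S((288,389)),D((352,336)));print(a,b)
d=b[0]-a[0];print(np.linalg.norm(d),np.degrees(np.arcsin(d[2]/np.linalg.norm(d))),np.degrees(np.arctan2(d[1],d[0])))
st=state()
W=lambda p:onz("wrist",p,0,st)
m=camera_model("wrist");K=m["K"];T=m["tool_from_camera"]
def rt(p):
    x,y=(p[0]-K[0,2])/K[0,0],(p[1]-K[1,2])/K[1,1]; r=np.hypot(x,y)
    return T[:3,:3]@np.array([x/r*np.sin(r),y/r*np.sin(r),np.cos(r)])
# two corners, known 60mm separation -> depth along ray in tool frame
for n,p,q in [("front bottom",(245.5,231),(384,231)),("front top",(236,246),(394,246)),("walls front",(220,318),(410,318)),("label",(268,242),(361,242))]:
    u,v=rt(p),rt(q); 
    # points at equal (y,z) plane: u/|yz| normalised
    u=u/u[2];v=v/v[2]; k=.06/(v[0]-u[0]); print(n,k*(u+v)/2+T[:3,3])
E
```

```text
(array([0.5467, 0.051 , 0.1753]), np.float64(0.0009062805602128559)) (array([0.6241, 0.0669, 0.1798]), np.float64(0.003951347101795646))
0.07915179901322641 3.2437670604759474 11.646058621912212
front bottom [-0.0002 -0.0375 -0.0176]
front top [-0.0002 -0.0377 -0.0387]
walls front [-0.0002 -0.0242 -0.0703]
label [-0.0004 -0.0088  0.0566]
```

The bin is held clear of the rail, contents in place (scene: bin at ≈(235,320), bar at (330,370)). It leans about 3° front-down, which I'll correct with tool pitch. Its underside is about 14 mm above the reported TCP. Carrying it over the pocket.

```bash
python3 -m crank '[[4.5,[-1.5,-1.5,-1],[0,0,0]],[4.5,[-4,-3,-2],[0,0,0]],[4.5,[-6.8,-4.4,-2],[0,0,0]],[4.5,[-9.5,-5.8,-2],[0,0,0]],[4.5,[-12,-7,-2],[0,0,0]]]'
python3 -m crank '[[4.5,[-2.5,-0.8,0],[0,0,5.9]],[4.5,[-5,-1.6,0],[0,0,11.8]],[4.5,[-7.6,-2.4,0],[0,0,17.7]],[4.5,[-10.2,-3.2,0],[0,0,23.6]],[4.5,[-12.65,-3.96,0],[0,0,29.4]]]'
python3 -m crank '[[4.5,[0,0,0],[0,0,5.9]],[4.5,[0,0,0],[0,0,11.8]],[4.5,[0,0,0],[0,0,17.7]],[4.5,[0,0,0],[0,0,23.6]],[4.5,[0,0,0],[0,0,29.4]]]'
python3 -m crank '[[4.5,[0,0,0],[0,0,5.9]],[4.5,[0,0,0],[0,0,11.8]],[4.5,[0,0,0],[0,0,17.7]],[4.5,[0,0,0],[0,0,23.6]],[4.5,[0,0,0],[0,0,29.4]]]'
python3 -m crank '[[4.5,[0,0,0],[1.0,0,0]],[4.5,[0,0,0],[2,0,0]],[4.5,[0,0,0],[3,0,0]],[4.5,[0,0,0],[3,0,0]],[4.5,[0,0,0],[3,0,0]]]'
python3 - <<'E'
from h import *
s=state(); print(s["tool_pos"],s["ee_rot"],s["contact_force"],s["gripper_width"],s["joint_positions"])
cv2.imwrite("pics/wrist9.png",cv2.cvtColor(capture("wrist"),cv2.COLOR_RGB2BGR))
for n,(x,y) in dict(side=(280,220),scene=(100,170)).items():
    im=capture(n);cv2.imwrite(f"pics/{n}9.png",cv2.cvtColor(np.clip(cv2.resize(im[y:y+240,x:x+200],None,fx=2.5,fy=2.5,interpolation=cv2.INTER_CUBIC)*1.6,0,255).astype(np.uint8),cv2.COLOR_RGB2BGR))
E
```

```text
time_s: 9.28
tool_pos: [0.5347, -0.0469, 0.1843]
ee_rot: [[-0.22, 0.975, 0.0], [0.975, 0.22, -0.001], [-0.001, 0.0, -1.0]]
contact_force: [0.3, -1.3, -1.3]
gripper_width: 0.0597
time_s: 9.7
tool_pos: [0.5242, -0.1786, 0.184]
ee_rot: [[0.292, 0.956, 0.0], [0.956, -0.292, -0.0], [-0.0, 0.0, -1.0]]
contact_force: [0.9, -0.3, -1.7]
gripper_width: 0.0595
time_s: 10.12
tool_pos: [0.5245, -0.177, 0.1838]
ee_rot: [[0.724, 0.69, -0.0], [0.69, -0.724, 0.0], [-0.0, -0.0, -1.0]]
contact_force: [-0.8, -1.1, -0.8]
gripper_width: 0.0598
time_s: 10.53
tool_pos: [0.5246, -0.1769, 0.1839]
ee_rot: [[0.969, 0.247, -0.0], [0.247, -0.969, 0.0], [0.0, -0.0, -1.0]]
contact_force: [-0.6, -0.2, -1.4]
gripper_width: 0.0595
time_s: 10.95
tool_pos: [0.5245, -0.1781, 0.1839]
ee_rot: [[0.968, 0.25, -0.013], [0.25, -0.967, 0.05], [-0.0, -0.052, -0.999]]
contact_force: [-0.5, 0.1, -1.2]
gripper_width: 0.0596
[ 0.52448195 -0.17809051  0.18388148] [[ 9.68137168e-01  2.50069867e-01 -1.32470780e-02]
 [ 2.50420424e-01 -9.66820938e-01  5.04666663e-02]
 [-1.87359794e-04 -5.21759942e-02 -9.98637888e-01]] [-0.4788733   0.1024679  -1.17847421] 0.059574059123866624 [-0.18591003  0.41380684  0.72201472  1.52316747 -0.31502126  1.34845147
  0.82810897]
```

View pics/wrist9.png

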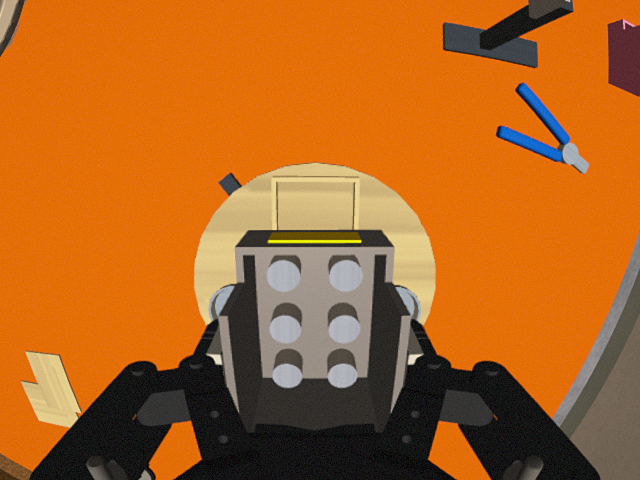

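View pics/scene9.png

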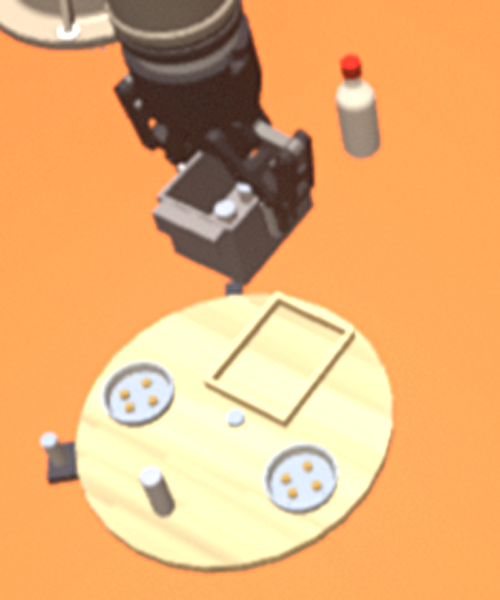

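View pics/side9.png

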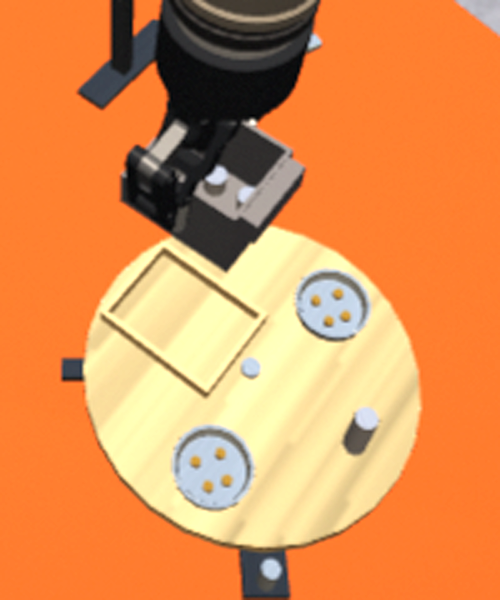

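```bash
python3 - <<'E'
from h import *
np.set_printoptions(precision=4,suppress=True)
st=state()
S=lambda p:unz(p,100,170,2.5); D=lambda p:unz(p,280,220,2.5)
for z in (.196,.198,.2):
    a=onz("scene",S((240,283)),z);b=onz("side",D((228,271)),z);f=onz("scene",S((311,209)),z)
    print(z,a,b,np.linalg.norm(a-b),(a+b)/2,"f",f,np.linalg.norm(f-a))
print("front fence",onz("wrist",(272,178.5),.039,st),onz("wrist",(360,178),.039,st))
# pocket again from both views
for n,F,ps in (("scene",S,[(279,294),(355,335),(285,423),(206,383)]),("side",D,[(101,317),(165,249),(267,317),(209,395)])):
    q=np.array([onz(n,F(p),.039) for p in ps]);print(n,q.mean(0),[np.degrees(np.arctan2(*(v[1::-1]))) for v in (q[0]-q[3],q[1]-q[2])])
E
```

```text
0.196 [ 0.5584 -0.2139  0.196 ] [ 0.5077 -0.2263  0.196 ] 0.05219485590570562 [ 0.5331 -0.2201  0.196 ] f [ 0.5439 -0.1386  0.196 ] 0.07661306811373617
0.198 [ 0.5598 -0.2146  0.198 ] [ 0.5069 -0.227   0.198 ] 0.05436228608697838 [ 0.5334 -0.2208  0.198 ] f [ 0.5454 -0.1395  0.198 ] 0.07640298789337904
0.2 [ 0.5612 -0.2153  0.2   ] [ 0.5061 -0.2277  0.2   ] 0.056535129163981554 [ 0.5336 -0.2215  0.2   ] f [ 0.5469 -0.1405  0.2   ] 0.0761929076730219
front fence [ 0.4785 -0.1418  0.039 ] [ 0.5519 -0.1223  0.039 ]
scene [ 0.5283 -0.1814  0.039 ] [np.float64(104.65181343829657), np.float64(103.22478266142986)]
side [ 0.5225 -0.1822  0.039 ] [np.float64(105.52641261989443), np.float64(105.72743933159995)]
```

Bin centre and pocket centre agree within about 1.5 mm and the yaw matches. Descending to just above the fences, compensating for the 3° tilt.

```bash
python3 -m crank '[[4.5,[0.05,0,2],[0,0,0]],[4.5,[0.05,0.1,4],[0,0,0]],[4.5,[0.05,0.2,6],[0,0,0]],[4.5,[0.05,0.3,8],[0,0,0]],[4.5,[0.05,0.42,10],[0,0,0]]]'
python3 -m crank '[[4.5,[0,0.08,1.5],[0,0,0]],[4.5,[0,0.16,3],[0,0,0]],[4.5,[0,0.24,4.5],[0,0,0]],[4.5,[0,0.26,5],[0,0,0]],[4.5,[0,0.26,5],[0,0,0]]]'
python3 - <<'E'
from h import *
s=state(); print(s["tool_pos"],s["contact_force"],s["gripper_width"])
cv2.imwrite("pics/wrist10.png",cv2.cvtColor(capture("wrist"),cv2.COLOR_RGB2BGR))
for n,(x,y) in dict(side=(290,270),scene=(110,240)).items():
    im=capture(n);cv2.imwrite(f"pics/{n}10.png",cv2.cvtColor(np.clip(cv2.resize(im[y:y+160,x:x+160],None,fx=3.7,fy=3.7,interpolation=cv2.INTER_CUBIC)*1.6,0,255).astype(np.uint8),cv2.COLOR_RGB2BGR))
E
```

```text
time_s: 11.52
tool_pos: [0.5251, -0.1753, 0.0831]
ee_rot: [[0.968, 0.252, -0.013], [0.252, -0.966, 0.051], [0.001, -0.052, -0.999]]
contact_force: [0.0, -0.2, -2.1]
gripper_width: 0.0597
time_s: 11.93
tool_pos: [0.5237, -0.1749, 0.0325]
ee_rot: [[0.968, 0.251, -0.016], [0.252, -0.966, 0.052], [-0.003, -0.054, -0.999]]
contact_force: [0.4, -0.3, -1.0]
gripper_width: 0.0592
[ 0.52372147 -0.17487921  0.03245192] [ 0.36026726 -0.2689997  -1.03084872] 0.05918983642295314
```

View pics/wrist10.png

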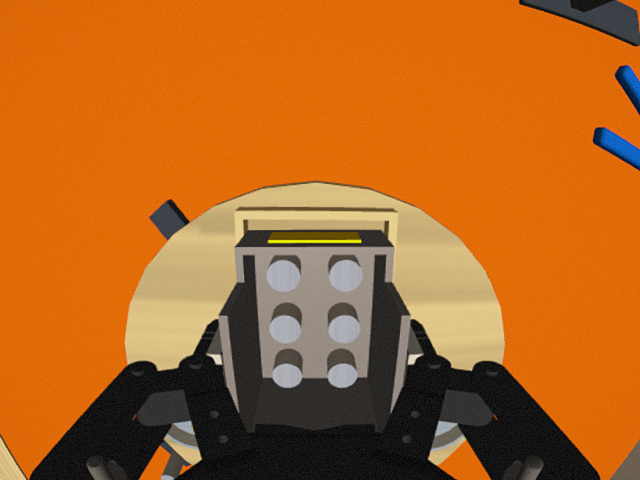

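View pics/scene10.png

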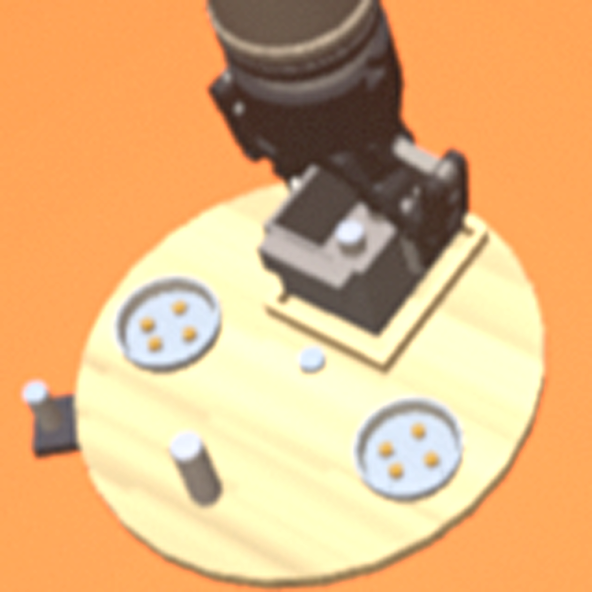

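View pics/side10.png

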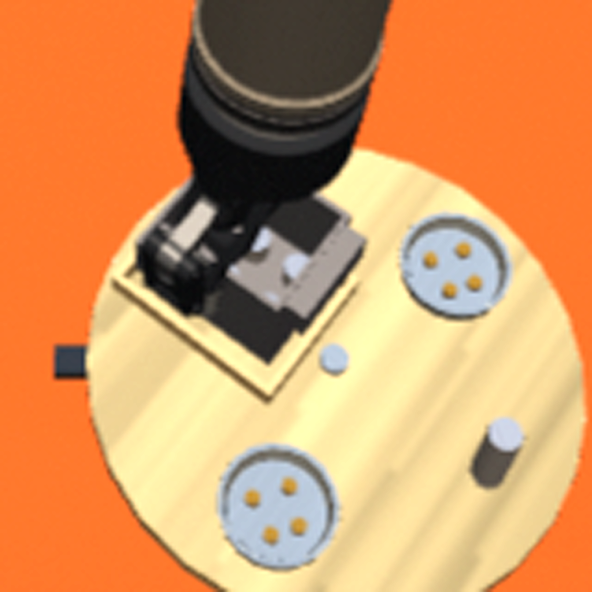

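```bash
python3 - <<'E'
from h import *
np.set_printoptions(precision=4,suppress=True)
st=state(); print(st["tool_pos"])
S=lambda p:unz(p,110,240,3.7); D=lambda p:unz(p,290,270,3.7)
for z in (.0445,.0465,.049):
    a=onz("scene",S((377,335)),z);b=onz("side",D((266,363)),z)
    print(z,a,b,np.linalg.norm(a-b),(a+b)/2+.04*np.array([-.252,.968,0]))
sc=np.array([onz("scene",S(p),.039) for p in [(266,310),(385,370)]]); sd=np.array([onz("side",D(p),.039) for p in [(269,401),(360,280)]])
print("back fence outer scene",sc,"side",sd)
u=np.array([-.252,.968,0])
for q in (sc,sd): print("pocket from back fence", q.mean(0)+.048*u)
q=np.array([onz("wrist",(236,208),.039,st),onz("wrist",(397.5,209),.039,st)]);print("front fence",q,q.mean(0)-.048*u)
for z in(.0445,.047,.049):
    q=np.array([onz("wrist",(246,231),z,st),onz("wrist",(384,231),z,st)]);print("bin front",q,q.mean(0)-.04*u,np.linalg.norm(q[0]-q[1]))
E
```

```text
[ 0.5258 -0.1762  0.0348]
0.0445 [ 0.5611 -0.2101  0.0445] [ 0.5066 -0.2225  0.0445] 0.05591493676975167 [ 0.5237 -0.1776  0.0445]
0.0465 [ 0.5623 -0.2107  0.0465] [ 0.5059 -0.2231  0.0465] 0.057679040843058985 [ 0.524  -0.1782  0.0465]
0.049 [ 0.5637 -0.2115  0.049 ] [ 0.5051 -0.2238  0.049 ] 0.05988871295285367 [ 0.5243 -0.1789  0.049 ]
back fence outer scene [[ 0.5039 -0.2379  0.039 ]
 [ 0.5769 -0.2192  0.039 ]] side [[ 0.4975 -0.236   0.039 ]
 [ 0.573  -0.2161  0.039 ]]
pocket from back fence [ 0.5283 -0.1821  0.039 ]
pocket from back fence [ 0.5232 -0.1796  0.039 ]
front fence [[ 0.4795 -0.1421  0.039 ]
 [ 0.5533 -0.1235  0.039 ]] [ 0.5285 -0.1793  0.039 ]
bin front [[ 0.4872 -0.1504  0.0445]
 [ 0.5487 -0.1344  0.0445]] [ 0.528  -0.1811  0.0445] 0.0635824553280951
bin front [[ 0.4875 -0.1497  0.047 ]
 [ 0.5481 -0.134   0.047 ]] [ 0.5279 -0.1806  0.047 ] 0.06261892070940711
bin front [[ 0.4877 -0.1491  0.049 ]
 [ 0.5476 -0.1337  0.049 ]] [ 0.5278 -0.1801  0.049 ] 0.06184809301445678
```

Both view pairs put the bin centred in the pocket within about 2 mm. Lowering it in gently.

```bash
python3 -m crank '[[4.5,[0.1,0.02,0.4],[0,0,0]],[4.5,[0.1,0.04,0.8],[0,0,0]],[4.5,[0.1,0.06,1.1],[0,0,0]],[4.5,[0.1,0.07,1.3],[0,0,0]],[4.5,[0.1,0.08,1.5],[0,0,0]]]'
python3 -m crank '[[4.5,[0,0,0],[0,0,0]],[4.5,[0,0.01,0.1],[0,0,0]],[4.5,[0,0.01,0.2],[0,0,0]],[4.5,[0,0.02,0.3],[0,0,0]],[4.5,[0,0.02,0.3],[0,0,0]]]'
```

```text
time_s: 12.5
tool_pos: [0.5257, -0.1755, 0.0185]
ee_rot: [[0.968, 0.251, -0.013], [0.251, -0.967, 0.051], [-0.0, -0.053, -0.999]]
contact_force: [0.1, -0.1, -2.0]
gripper_width: 0.0596
time_s: 12.92
tool_pos: [0.5258, -0.1756, 0.0156]
ee_rot: [[0.968, 0.251, -0.013], [0.251, -0.967, 0.051], [-0.0, -0.052, -0.999]]
contact_force: [-0.2, 0.2, -1.7]
gripper_width: 0.0598
```

```bash
python3 -m crank '[[4.5,[0,0.0,0.1],[0,0,0]],[4.5,[0,0.01,0.2],[0,0,0]],[4.5,[0,0.01,0.2],[0,0,0]],[4.5,[0,0.01,0.2],[0,0,0]],[4.5,[0,0.01,0.2],[0,0,0]]]'
python3 - <<'E'
from h import *
s=state(); print(s["tool_pos"],s["contact_force"],s["ft_torque"])
cv2.imwrite("pics/wrist11.png",cv2.cvtColor(capture("wrist"),cv2.COLOR_RGB2BGR))
for n,(x,y) in dict(side=(290,270),scene=(110,240)).items():
    im=capture(n);cv2.imwrite(f"pics/{n}11.png",cv2.cvtColor(np.clip(cv2.resize(im[y:y+160,x:x+160],None,fx=3.7,fy=3.7,interpolation=cv2.INTER_CUBIC)*1.6,0,255).astype(np.uint8),cv2.COLOR_RGB2BGR))
E
```

```text
time_s: 13.33
tool_pos: [0.526, -0.1758, 0.0148]
ee_rot: [[0.968, 0.251, -0.012], [0.251, -0.967, 0.051], [0.001, -0.053, -0.999]]
contact_force: [-2.2, -0.0, 6.2]
gripper_width: 0.0596
[ 0.52603248 -0.17581961  0.01482112] [-2.18838595 -0.02955103  6.15707792] [0.35756022 0.54115884 0.08755675]
```

View pics/wrist11.png

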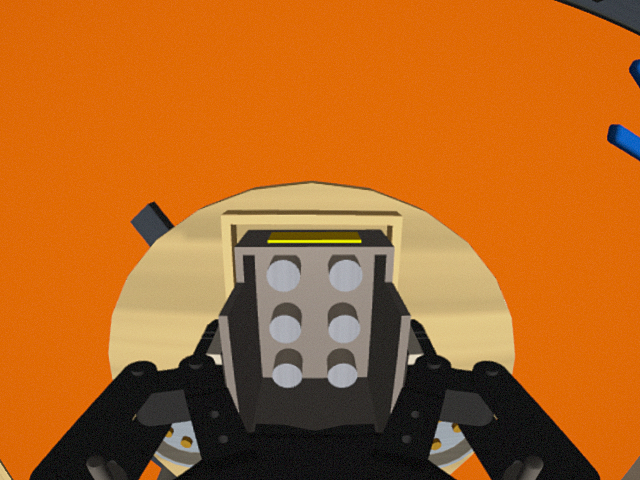

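View pics/scene11.png

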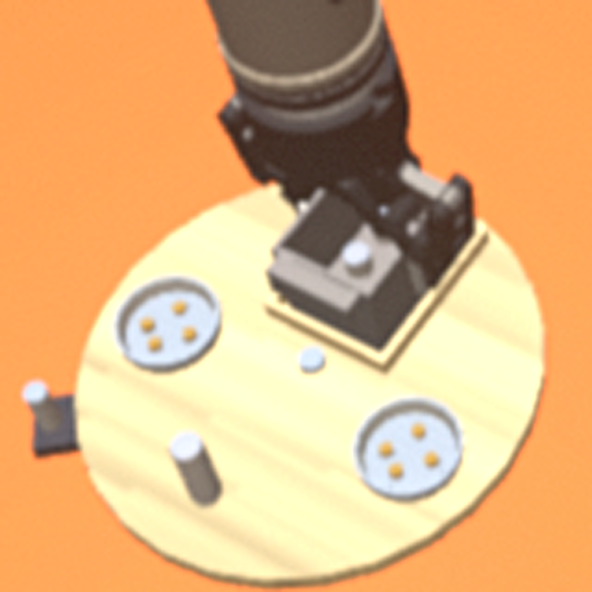

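View pics/side11.png

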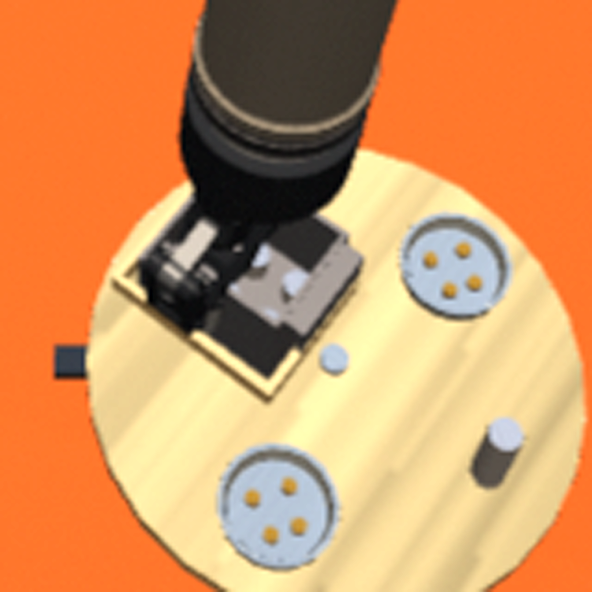

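Contact of about 8 N with the underside at the pocket floor (≈0.028). The front edge is inside the fences (wrist rows 213 to 231). Releasing.

```bash
python3 -m crank '[[6.4,[0,0,0],[0,0,0]],[7.0,[0,0,0],[0,0,0]],[8.0,[0,0,0],[0,0,0]],[8.5,[0,0,0],[0,0,0]],[8.5,[0,0,0],[0,0,0]]]'
python3 -m crank '[[8.5,[0,-0.02,-0.5],[0,0,0]],[8.5,[0,-0.05,-1],[0,0,0]],[8.5,[0,-0.13,-2.5],[0,0,0]],[8.5,[0,-0.25,-5],[0,0,0]],[8.5,[0,-0.4,-8],[0,0,0]]]'
python3 -m crank '[[8.5,[0,0,-2],[-1.5,0,0]],[8.5,[0,0,-4],[-3,0,0]],[8.5,[0,0,-4],[-3,0,0]],[8.5,[0,0,-4],[-3,0,0]],[8.5,[0,0,-4],[-3,0,0]]]'
python3 - <<'E'
from h import *
s=state(); print(s["tool_pos"],s["ee_rot"],s["contact_force"],s["gripper_width"])
cv2.imwrite("pics/wrist12.png",cv2.cvtColor(capture("wrist"),cv2.COLOR_RGB2BGR))
for n,(x,y) in dict(side=(290,270),scene=(110,240)).items():
    im=capture(n);cv2.imwrite(f"pics/{n}12.png",cv2.cvtColor(np.clip(cv2.resize(im[y:y+160,x:x+160],None,fx=3.7,fy=3.7,interpolation=cv2.INTER_CUBIC)*1.6,0,255).astype(np.uint8),cv2.COLOR_RGB2BGR))
E
```

```text
time_s: 13.9
tool_pos: [0.5258, -0.1756, 0.0136]
ee_rot: [[0.968, 0.251, -0.013], [0.251, -0.967, 0.051], [-0.0, -0.052, -0.999]]
contact_force: [-0.6, 0.2, 0.2]
gripper_width: 0.085
time_s: 14.32
tool_pos: [0.5245, -0.1753, 0.0937]
ee_rot: [[0.968, 0.25, -0.017], [0.251, -0.967, 0.051], [-0.003, -0.054, -0.999]]
contact_force: [0.1, -0.6, 0.7]
gripper_width: 0.0851
time_s: 14.73
tool_pos: [0.526, -0.1776, 0.1334]
ee_rot: [[0.968, 0.251, -0.001], [0.251, -0.968, 0.001], [-0.0, -0.001, -1.0]]
contact_force: [0.8, 0.5, 0.4]
gripper_width: 0.0849
[ 0.52596453 -0.17762484  0.1334493 ] [[ 9.67922540e-01  2.51247849e-01 -6.89426423e-04]
 [ 2.51248299e-01 -9.67922437e-01  6.69853383e-04]
 [-4.99012082e-04 -8.21583404e-04 -9.99999538e-01]] [0.79829265 0.50056776 0.36042241] 0.08490634153509036
```

View pics/wrist12.png

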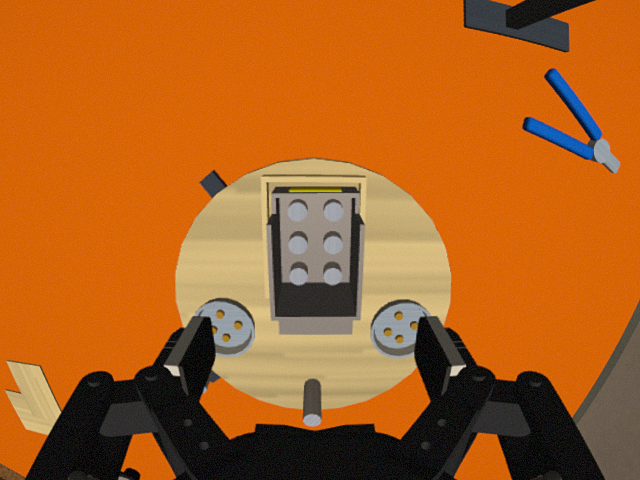

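View pics/scene12.png

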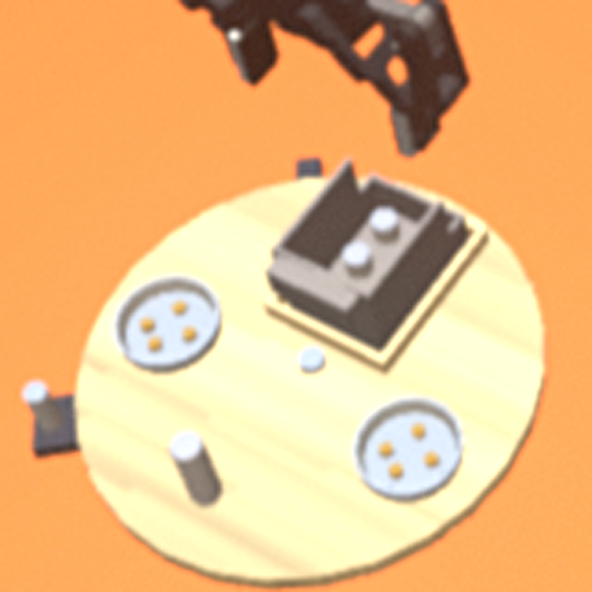

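View pics/side12.png

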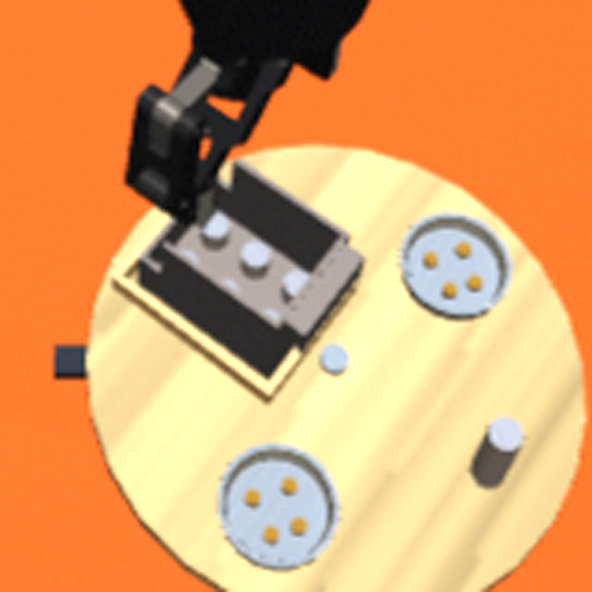

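The bin stands level inside the fences with its label (front) outward, contents in place. The gap is wider on the left: fence 265, bin wall 273. Next, the peg at about (0.561, −0.3195), across from the pocket.

```bash
python3 -m crank '[[5,[-0.05,3,0],[0,0,0]],[5,[-0.1,6.5,0],[0,0,0]],[5,[-0.15,10,0],[0,0,0]],[5,[-0.18,13,0],[0,0,0]],[5,[-0.18,14.6,0],[0,0,0]]]' 20
python3 -m crank '[[5,[0,0,0],[0,0,0]],[5,[0,0,1],[0,0,0]],[5,[0,0,2],[0,0,0]],[5,[0,0,3],[0,0,0]],[5,[0,0,3],[0,0,0]]]'
python3 - <<'E'
from h import *
np.set_printoptions(precision=4,suppress=True)
s=state(); print(s["tool_pos"],s["ee_rot"],s["contact_force"],s["gripper_width"])
cv2.imwrite("pics/wrist13.png",cv2.cvtColor(capture("wrist"),cv2.COLOR_RGB2BGR))
m=camera_model("wrist");K=m["K"];T=np.linalg.inv(m["tool_from_camera"])
P=s["ee_rot"].T@(np.array([.561,-.3195,.077])-s["tool_pos"]);c=(T@np.r_[P,1])[:3]
r=np.arctan2(np.hypot(*c[:2]),c[2]);print("peg expected px",K[:2,2]+K[0,0]*r*c[:2]/np.hypot(*c[:2]))
E
```

```text
time_s: 15.3
tool_pos: [0.5597, -0.3249, 0.1325]
ee_rot: [[0.969, 0.246, -0.003], [0.246, -0.969, -0.003], [-0.003, 0.002, -1.0]]
contact_force: [-0.8, -0.1, -0.5]
gripper_width: 0.05
time_s: 15.72
tool_pos: [0.56, -0.3159, 0.0999]
ee_rot: [[0.967, 0.253, -0.005], [0.253, -0.967, 0.005], [-0.004, -0.006, -1.0]]
contact_force: [-0.1, 0.2, -0.3]
gripper_width: 0.05
[ 0.56   -0.3159  0.0999] [[ 0.9674  0.2533 -0.0052]
 [ 0.2533 -0.9674  0.0049]
 [-0.0038 -0.0061 -1.    ]] [-0.1224  0.1614 -0.2712] 0.04999001158345814
peg expected px [313.5771 281.9221]
```

View pics/wrist13.png

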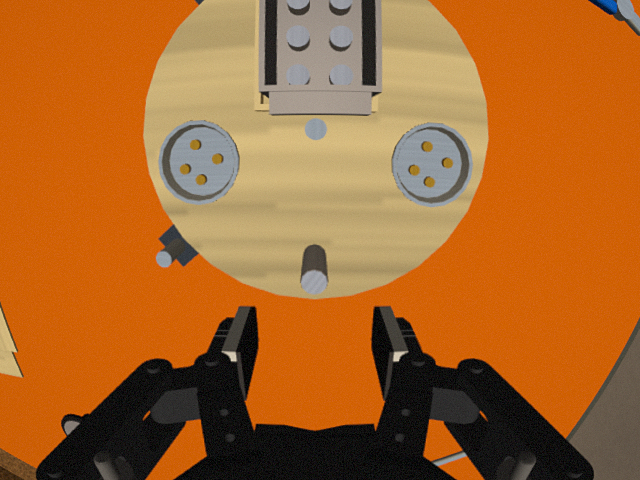

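The peg top is seen at (314,281), exactly where predicted. Lowering around it.

```bash
python3 -m crank '[[5,[0,0,2],[0,0,0]],[5,[0,0,4],[0,0,0]],[5,[0,0,6],[0,0,0]],[5,[0,0,8],[0,0,0]],[5,[0,0,9.3],[0,0,0]]]'
python3 -m crank '[[2.6,[0,0,0],[0,0,0]],[2.6,[0,0,0],[0,0,0]],[2.6,[0,0,0],[0,0,0]],[2.6,[0,0,0],[0,0,0]],[2.6,[0,0,0],[0,0,0]]]'
python3 - <<'E'
from h import *
np.set_printoptions(precision=4,suppress=True)
s=state(); print(s["tool_pos"],s["ee_rot"],s["contact_force"],s["gripper_width"],s["joint_positions"])
cv2.imwrite("pics/wrist14.png",cv2.cvtColor(capture("wrist"),cv2.COLOR_RGB2BGR))
for n,(x,y) in dict(side=(290,270),scene=(110,240)).items():
    im=capture(n);cv2.imwrite(f"pics/{n}14.png",cv2.cvtColor(np.clip(cv2.resize(im[y:y+160,x:x+160],None,fx=3.7,fy=3.7,interpolation=cv2.INTER_CUBIC)*1.6,0,255).astype(np.uint8),cv2.COLOR_RGB2BGR))
E
```

```text
time_s: 16.18
tool_pos: [0.5609, -0.3179, 0.009]
ee_rot: [[0.968, 0.252, -0.002], [0.252, -0.968, 0.002], [-0.001, -0.002, -1.0]]
contact_force: [-0.4, 0.5, 0.2]
gripper_width: 0.0503
time_s: 16.6
tool_pos: [0.5623, -0.3204, 0.0124]
ee_rot: [[0.968, 0.251, 0.002], [0.251, -0.968, -0.001], [0.002, 0.002, -1.0]]
contact_force: [-0.1, -0.7, -0.7]
gripper_width: 0.0263
[ 0.5623 -0.3204  0.0124] [[ 0.9679  0.2513  0.0024]
 [ 0.2513 -0.9679 -0.0014]
 [ 0.002   0.002  -1.    ]] [-0.1255 -0.7332 -0.6603] 0.026327570439126955 [ 0.0918  0.7369  0.6456  1.4823 -0.4765  1.0798  1.0922]
```

View pics/wrist14.png

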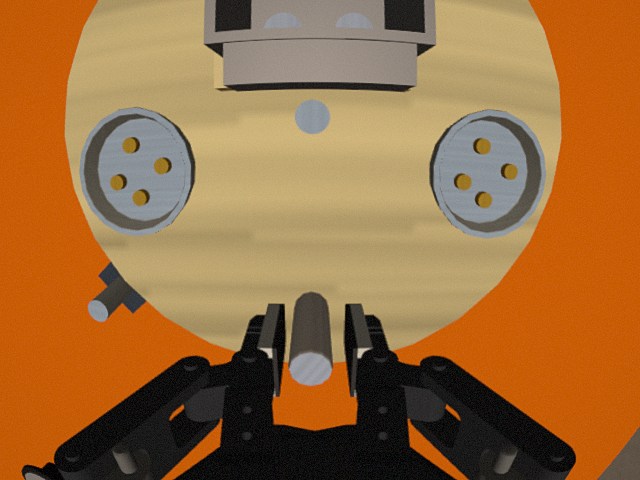

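View pics/scene14.png

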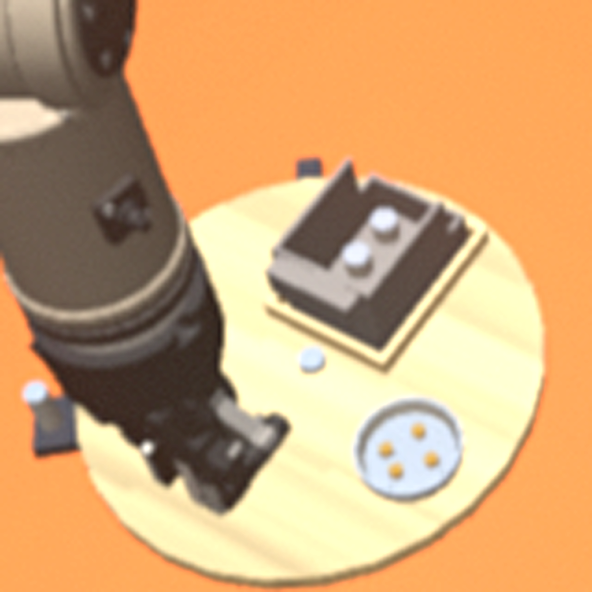

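View pics/side14.png

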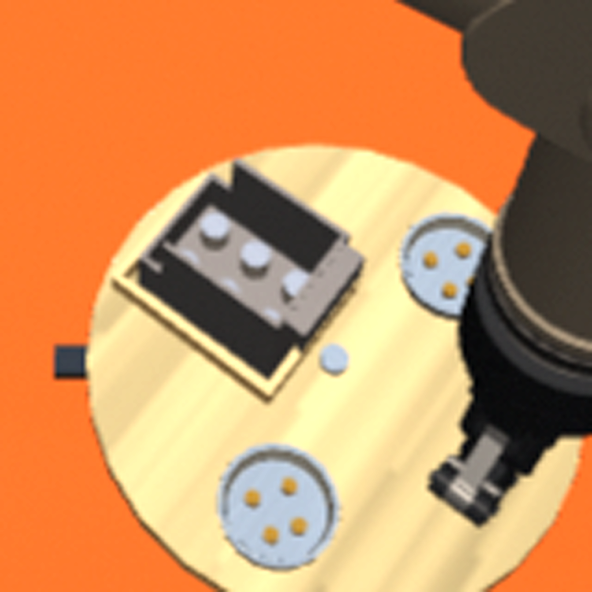

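The peg is between the pads with about 5 mm play each side. I'll follow the 85 mm arc counter-clockwise, 3° per row.

```bash
for i in 1; do python3 -m crank '[[2.6,[0.445,-0.012,0],[0,0,-3]],[2.6,[0.889,-0.047,0],[0,0,-6]],[2.6,[1.33,-0.105,0],[0,0,-9]],[2.6,[1.767,-0.186,0],[0,0,-12]],[2.6,[2.2,-0.29,0],[0,0,-15]]]'; done
python3 -m crank '[[2.6,[0.445,-0.012,0],[0,0,-3]],[2.6,[0.889,-0.047,0],[0,0,-6]],[2.6,[1.33,-0.105,0],[0,0,-9]],[2.6,[1.767,-0.186,0],[0,0,-12]],[2.6,[2.2,-0.29,0],[0,0,-15]]]'
python3 - <<'E'
from h import *
np.set_printoptions(precision=4,suppress=True)
s=state(); print(s["joint_positions"])
cv2.imwrite("pics/wrist15.png",cv2.cvtColor(capture("wrist"),cv2.COLOR_RGB2BGR))
E
```

```text
time_s: 17.17
tool_pos: [0.5802, -0.3125, 0.0111]
ee_rot: [[0.869, 0.494, -0.003], [0.494, -0.869, -0.001], [-0.003, -0.001, -1.0]]
contact_force: [-3.4, 0.3, 2.2]
gripper_width: 0.0261
time_s: 17.58
tool_pos: [0.5979, -0.2998, 0.0111]
ee_rot: [[0.712, 0.702, -0.002], [0.702, -0.712, -0.002], [-0.003, -0.0, -1.0]]
contact_force: [-2.7, -1.3, 1.7]
gripper_width: 0.026
[ 0.1273  0.7507  0.5176  1.4016 -0.3868  1.0919  1.4862]
```

View pics/wrist15.png

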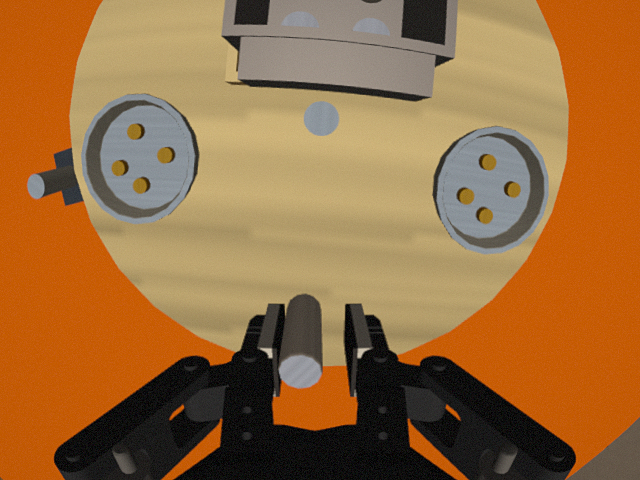

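The disc follows, with the peg against the left pad, about 3 N and a lag of about 5°. Continuing.

```bash
python3 -m crank '[[2.6,[0.445,-0.012,0],[0,0,-3]],[2.6,[0.889,-0.047,0],[0,0,-6]],[2.6,[1.33,-0.105,0],[0,0,-9]],[2.6,[1.767,-0.186,0],[0,0,-12]],[2.6,[2.2,-0.29,0],[0,0,-15]]]'
python3 -m crank '[[2.6,[0.445,-0.012,0],[0,0,-3]],[2.6,[0.889,-0.047,0],[0,0,-6]],[2.6,[1.33,-0.105,0],[0,0,-9]],[2.6,[1.767,-0.186,0],[0,0,-12]],[2.6,[2.2,-0.29,0],[0,0,-15]]]'
python3 -m crank '[[2.6,[0.445,-0.012,0],[0,0,-3]],[2.6,[0.889,-0.047,0],[0,0,-6]],[2.6,[1.33,-0.105,0],[0,0,-9]],[2.6,[1.767,-0.186,0],[0,0,-12]],[2.6,[2.2,-0.29,0],[0,0,-15]]]'
python3 - <<'E'
from h import *
np.set_printoptions(precision=4,suppress=True)
s=state(); print(s["joint_positions"])
cv2.imwrite("pics/wrist16.png",cv2.cvtColor(capture("wrist"),cv2.COLOR_RGB2BGR))
for n,(x,y) in dict(side=(290,270),scene=(110,240)).items():
    im=capture(n);cv2.imwrite(f"pics/{n}16.png",cv2.cvtColor(np.clip(cv2.resize(im[y:y+160,x:x+160],None,fx=3.7,fy=3.7,interpolation=cv2.INTER_CUBIC)*1.6,0,255).astype(np.uint8),cv2.COLOR_RGB2BGR))
E
```

```text
time_s: 18.05
tool_pos: [0.6121, -0.2828, 0.0112]
ee_rot: [[0.507, 0.862, -0.001], [0.862, -0.507, -0.003], [-0.003, 0.0, -1.0]]
contact_force: [-1.8, -1.3, 0.7]
gripper_width: 0.0261
time_s: 18.47
tool_pos: [0.6214, -0.2627, 0.0112]
ee_rot: [[0.267, 0.964, 0.0], [0.964, -0.267, -0.004], [-0.003, 0.001, -1.0]]
contact_force: [-0.4, -2.8, -0.0]
gripper_width: 0.0259
time_s: 18.88
tool_pos: [0.6253, -0.2407, 0.0112]
ee_rot: [[0.008, 1.0, 0.002], [1.0, -0.008, -0.004], [-0.004, 0.002, -1.0]]
contact_force: [2.2, -2.8, -1.5]
gripper_width: 0.0264
[ 0.1382  0.7193  0.3314  1.3982 -0.2447  1.0615  2.0748]
```

View pics/wrist16.png

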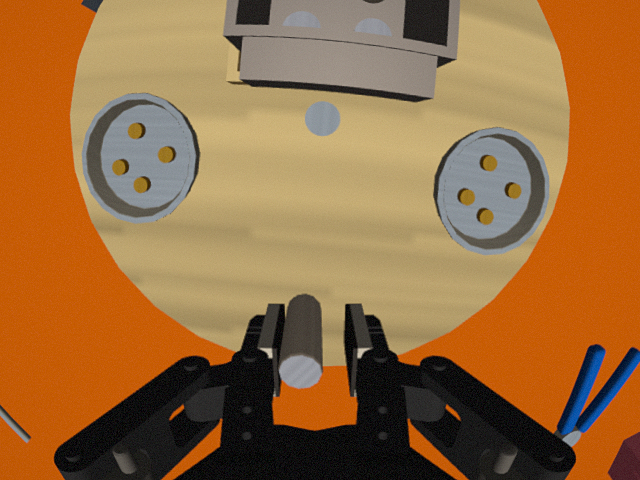

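View pics/side16.png

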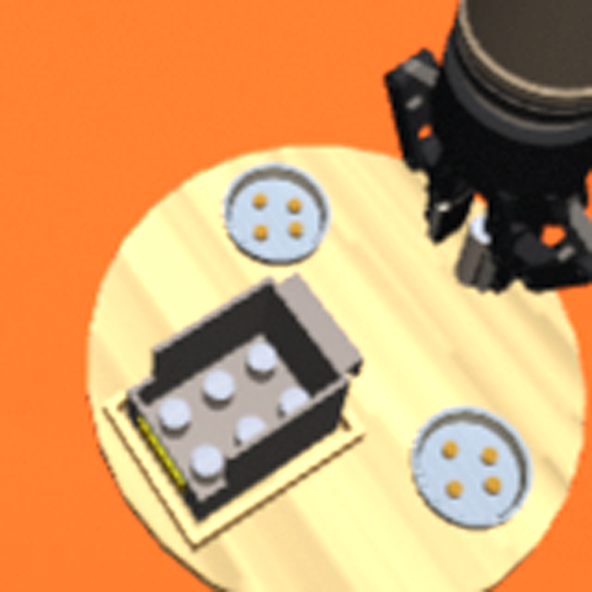

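The bin rides along seated and the disc is at about 70°. Continuing towards the stop, with smaller steps at the end.

```bash
python3 -m crank '[[2.6,[0.445,-0.012,0],[0,0,-3]],[2.6,[0.889,-0.047,0],[0,0,-6]],[2.6,[1.33,-0.105,0],[0,0,-9]],[2.6,[1.767,-0.186,0],[0,0,-12]],[2.6,[2.05,-0.25,0],[0,0,-14]]]'
python3 -m crank '[[2.6,[0.15,0,0],[0,0,-1]],[2.6,[0.3,-0.01,0],[0,0,-2]],[2.6,[0.445,-0.012,0],[0,0,-3]],[2.6,[0.445,-0.012,0],[0,0,-3]],[2.6,[0.445,-0.012,0],[0,0,-3]]]'
```

```text
time_s: 19.45
tool_pos: [0.6234, -0.2199, 0.0113]
ee_rot: [[-0.234, 0.972, 0.002], [0.972, 0.234, -0.004], [-0.004, 0.001, -1.0]]
contact_force: [3.0, -6.5, -4.6]
gripper_width: 0.026
time_s: 19.87
tool_pos: [0.6229, -0.2203, 0.0112]
ee_rot: [[-0.28, 0.96, 0.005], [0.96, 0.28, -0.009], [-0.01, 0.002, -1.0]]
contact_force: [4.9, -8.0, -5.1]
gripper_width: 0.0258
```

The force rose to about 9.5 N and the tool stopped advancing, so it looks like the stop. Checking in images.

```bash
python3 - <<'E'
from h import *
s=state(); print(s["tool_pos"],s["contact_force"])
cv2.imwrite("pics/wrist17.png",cv2.cvtColor(capture("wrist"),cv2.COLOR_RGB2BGR))
for n,(x,y) in dict(side=(290,270),scene=(110,240)).items():
    im=capture(n);cv2.imwrite(f"pics/{n}17.png",cv2.cvtColor(np.clip(cv2.resize(im[y:y+190,x:x+160],None,fx=3.1,fy=3.1,interpolation=cv2.INTER_CUBIC)*1.6,0,255).astype(np.uint8),cv2.COLOR_RGB2BGR))
E
```

```text
[ 0.62294945 -0.22025503  0.01120849] [ 4.94027724 -8.01489522 -5.11278213]
```

View pics/wrist17.png

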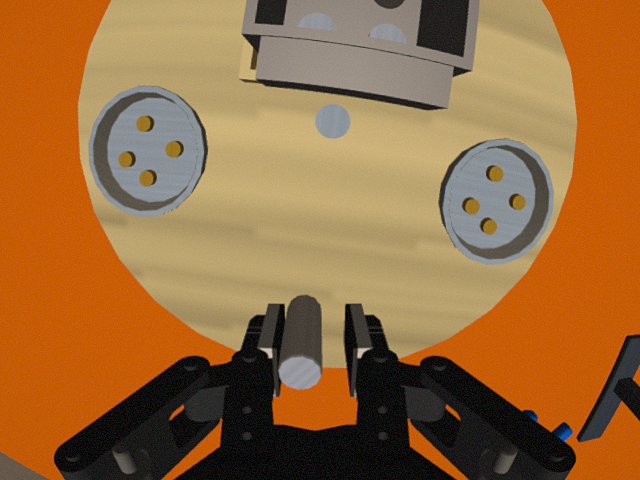

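View pics/side17.png

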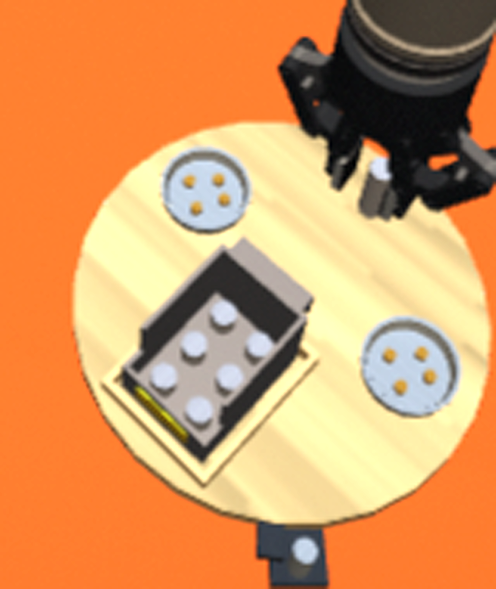

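View pics/scene17.png

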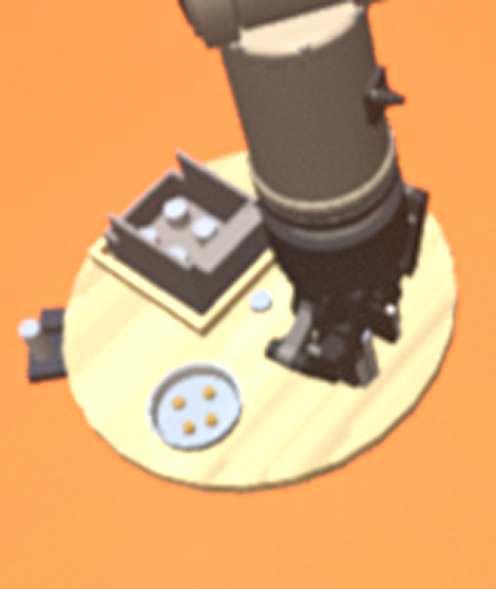

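A dark tab under the disc's rim (side ≈(275,540)) now abuts the stop pin (303,550), so this is the stop. One more gentle push to confirm, then back off, open and rise.

```bash
python3 -m crank '[[2.6,[0.2,0,0],[0,0,0]],[2.6,[0.4,0,0],[0,0,0]],[2.6,[0.6,0,0],[0,0,0]],[2.6,[0.6,0,0],[0,0,0]],[2.6,[0.6,0,0],[0,0,0]]]'

```

```text
time_s: 20.43
tool_pos: [0.6232, -0.2205, 0.0112]
ee_rot: [[-0.277, 0.961, 0.01], [0.961, 0.277, -0.018], [-0.02, 0.005, -1.0]]
contact_force: [11.6, -17.3, -12.2]
gripper_width: 0.0263
```

21 N sideways with no motion: home against the stop. Unloading, opening and retreating upward.

```bash
python3 -m crank '[[2.6,[-0.3,0,0],[0,0,0]],[2.6,[-0.6,0,0],[0,0,0]],[2.6,[-0.9,0,0],[0,0,0]],[2.6,[-1.1,0,0],[0,0,0]],[2.6,[-1.1,0,0],[0,0,0]]]'
python3 -m crank '[[5,[0,0,0],[0,0,0]],[5,[0,0,0],[0,0,0]],[5,[0,0,0],[0,0,0]],[5,[0,0,0],[0,0,0]],[5,[0,0,0],[0,0,0]]]'
python3 - <<'E'
from h import *
s=state(); print(s["tool_pos"],s["contact_force"])
cv2.imwrite("pics/wrist18.png",cv2.cvtColor(capture("wrist"),cv2.COLOR_RGB2BGR))
E
```

```text
time_s: 20.85
tool_pos: [0.6228, -0.22, 0.0111]
ee_rot: [[-0.283, 0.959, 0.0], [0.959, 0.283, -0.002], [-0.002, -0.0, -1.0]]
contact_force: [1.1, -3.4, -0.4]
gripper_width: 0.026
time_s: 21.27
tool_pos: [0.6229, -0.2169, 0.0107]
ee_rot: [[-0.286, 0.958, -0.0], [0.958, 0.286, 0.001], [0.001, -0.0, -1.0]]
contact_force: [-0.4, -0.0, 0.6]
gripper_width: 0.0503
[ 0.62290106 -0.2168579   0.01069763] [-0.37903924 -0.04423528  0.58593503]
```

View pics/wrist18.png

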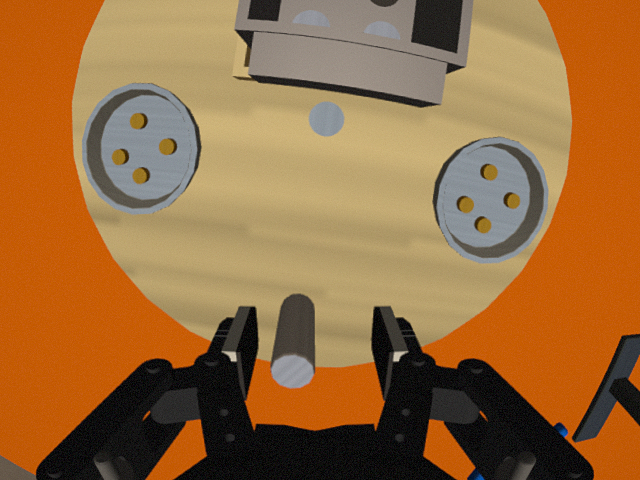

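The peg stands free between the open pads. Rising straight up.

```bash
python3 -m crank '[[5,[0,0,-1.5],[0,0,0]],[5,[0,0,-4],[0,0,0]],[5,[0,0,-7],[0,0,0]],[5,[0,0,-10],[0,0,0]],[5,[0,0,-14],[0,0,0]]]'
python3 -m crank '[[5,[0,1,-3],[0,0,0]],[5,[0,2,-6],[0,0,0]],[5,[0,2,-6],[0,0,0]],[5,[0,2,-6],[0,0,0]],[5,[0,2,-6],[0,0,0]]]'
python3 - <<'E'
from h import *
s=state(); print(s["tool_pos"],s["contact_force"])
cv2.imwrite("pics/wrist19.png",cv2.cvtColor(capture("wrist"),cv2.COLOR_RGB2BGR))
for n,(x,y) in dict(side=(290,270),scene=(110,240)).items():
    im=capture(n);cv2.imwrite(f"pics/{n}19f.png",cv2.cvtColor(im,cv2.COLOR_RGB2BGR))
    cv2.imwrite(f"pics/{n}19.png",cv2.cvtColor(np.clip(cv2.resize(im[y:y+190,x:x+160],None,fx=3.1,fy=3.1,interpolation=cv2.INTER_CUBIC)*1.6,0,255).astype(np.uint8),cv2.COLOR_RGB2BGR))
E
```

```text
time_s: 21.73
tool_pos: [0.6211, -0.217, 0.1498]
ee_rot: [[-0.285, 0.959, -0.005], [0.959, 0.285, 0.002], [0.003, -0.004, -1.0]]
contact_force: [0.4, 1.1, -0.4]
gripper_width: 0.0501
time_s: 22.15
tool_pos: [0.6415, -0.2121, 0.2101]
ee_rot: [[-0.285, 0.959, -0.001], [0.959, 0.285, 0.0], [0.001, -0.001, -1.0]]
contact_force: [0.4, 0.3, 0.1]
gripper_width: 0.05
[ 0.64153797 -0.21208675  0.21008034] [0.36789363 0.33989841 0.08581693]
```

View pics/side19.png

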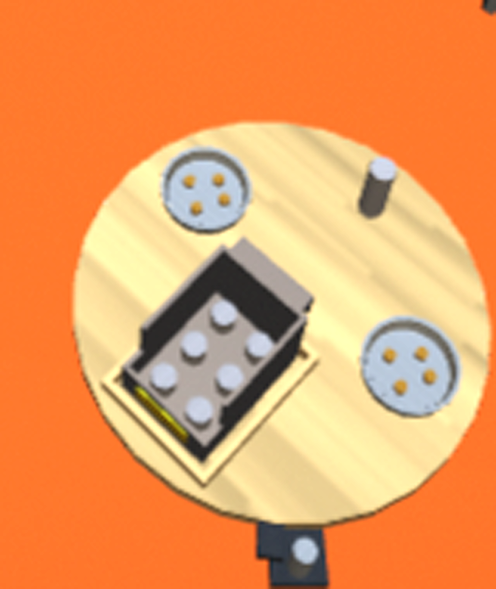

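View pics/scene19f.png

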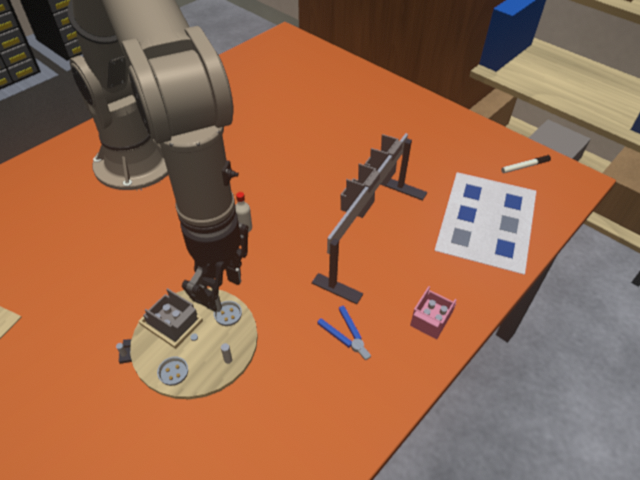

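View pics/wrist19.png

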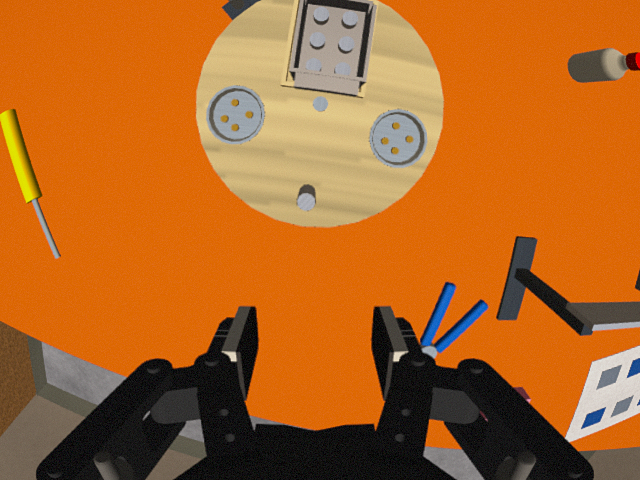

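```bash
python3 - <<'E'
from h import *
np.set_printoptions(precision=4,suppress=True)
D=lambda p:unz(p,290,270,3.1)
s=state()
pw=onz("wrist",(306,202),.077,s);h=onz("wrist",(320,104),.03,s);ps=onz("side",D((384,169)),.077)
pin=np.array([.4579,-.3463])
for p in(pw,ps):
    v=p[:2]-np.array([.5397,-.2376]); print(p,np.degrees(np.arctan2(v[1],v[0])),np.linalg.norm(v))
print(h)
q=np.array([onz("side",D(p),.039) for p in [(102,382),(205,486),(320,358)]]);print(q,np.degrees(np.arctan2(*(q[1]-q[2])[1::-1])))
E
```

```text
[ 0.6236 -0.2247  0.077 ] 8.763799366033094 0.08484055831479706
[ 0.6229 -0.2252  0.077 ] 8.465832881236466 0.08414195563005178
[ 0.5398 -0.2367  0.03  ]
[[ 0.4264 -0.2154  0.039 ]
 [ 0.4369 -0.291   0.039 ]
 [ 0.5315 -0.2769  0.039 ]] -171.49925284023067
```

```bash
python3 -c "
from plant import *
print(sign_off(), state()['time_s'])"
```

```text
the job is handed in; nothing more can be done
the job is handed in; nothing more can be done
```

The bin is in the turntable's pocket, low front facing outwards, and the turntable is turned counter-clockwise to its stop. I handed the job in at about 22 s of the 54 s allowed, with the gripper clear of everything; no verdict is reported.

- **Bin:** I lifted it off the rail, levelled out its lean of about 3° and lowered it onto the pocket floor, where contact was about 8 N. In the last pictures it stands level inside the fences, parts still in it. It sits slightly nearer one side fence.
- **Turntable:** I pushed the peg about 84° round. At the end a 21 N push no longer moved it, and the tab under the disc's rim lies against the stop pin. The turn was less than 90°, so I take it the turntable started about 6° off its lower stop.
- **Other items:** the deep bins, glue bottle, cutters and pink look-alike were not touched.

**What disagreed:**
- **Fingertips:** they stand about 35 mm behind the reported TCP, not 11 mm ahead of it as stated. My first grasp therefore closed in the air above the bin, with no contact. I measured the tips in the fixed cameras and used that offset from then on.
- **Pocket centre:** the camera views differed by 2 to 4 mm on its position.

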